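Slide mixed clinic cassettes into their trays

TASK

Sort the three flat cassettes on the steel stand: slide both blue syringe cassettes over the open far edge into the blue-rimmed tray and the orange ampoule cassette into the orange-rimmed tray, so that each rests right way up inside its own tray. Their lids are loose, ride at differing heights and cover glass, so slide them along the deck instead of lifting them and touch down on them slowly and press only gently. Leave everything else where it stands.

Things in the scene. Friction and masses are not known exactly. Their poses are not given: they have to be found in the camera images.
- stand: fixed steel sorting stand; origin on the table under its centre, x pointing away from the robot to the open edge. Slick flat deck 150 mm (x, from -75 to 75 mm) x 380 mm (y), top 40 mm above the table. Along the robot's side (x = -75 to -69 mm) an upstand 30 mm higher than the deck; at the two ends (y = +-188 mm) lips 12 mm high; the far edge (x = +75 mm) is open
- stand_edge (a point): middle of the deck's open far edge, on its top surface
- syringes_a: flat rigid cassette, 60 (its x) x 80 (its y) mm, about 0.2 kg: slick blue base 10 mm high and a flat, clear, grippy lid (54 x 74 mm) whose top rides 12 to 24 mm above the underside, not told and different each time; six small syringes inside. Origin: centre of its underside, z up. Starts in a row of three, 1 to 3 mm from the upstand, 3 to 9 mm from its neighbours; belongs in the blue tray
- syringes_b: flat rigid cassette, 60 (its x) x 80 (its y) mm, about 0.2 kg: slick blue base 10 mm high and a flat, clear, grippy lid (54 x 74 mm) whose top rides 12 to 24 mm above the underside, not told and different each time; six small syringes inside. Origin: centre of its underside, z up. Starts in a row of three, 1 to 3 mm from the upstand, 3 to 9 mm from its neighbours; belongs in the blue tray
- ampoules: flat rigid cassette, 60 (its x) x 80 (its y) mm, about 0.2 kg: slick orange base 10 mm high and a flat, clear, grippy lid (54 x 74 mm) whose top rides 12 to 24 mm above the underside, not told and different each time; twelve amber ampoules inside. Origin: centre of its underside, z up. Starts in a row of three, 1 to 3 mm from the upstand, 3 to 9 mm from its neighbours; belongs in the orange tray
- blue_tray: fixed open steel tray with its rim and floor label in blue on its floor, outer 120 (x) x 180 (y) x 32 mm high, walls 4 mm, floor 4 mm; origin at the centre of its underside. It stands on the table just beyond the open far edge of the stand's deck (gap 4 to 9 mm), left or right; rim 8 mm lower than the deck
- orange_tray: fixed open steel tray with its rim and floor label in orange on its floor, outer 120 (x) x 180 (y) x 32 mm high, walls 4 mm, floor 4 mm; origin at the centre of its underside. It stands on the table just beyond the open far edge of the stand's deck (gap 4 to 9 mm), left or right; rim 8 mm lower than the deck
- vial: bystander: amber vial with a metal cap, 22 mm across, 42 mm high, standing at one end of the deck; origin under its centre
- tape: bystander: white roll, 38 mm across, 14 mm high, lying at the other end of the deck; origin under its centre
- disinfectant: bystander: white bottle with a blue cap, 60 mm across, 150 mm high, on the table to the left of the stand
- steel_bowl: bystander: steel bowl, 100 mm across, 40 mm high, on the table to the right of the stand
- swab_jar: bystander: glass jar with a steel lid, 64 mm across, 85 mm high, on the table to the right of the trays
- carton: bystander: white carton 70 x 110 x 60 mm high, on the table to the left of the stand
Not all that is in view belongs to the job. What is shaped like the syringes_b but red or yellow is not meant. What is shaped like the syringes_a but green is not meant.

How it is judged:
By the outcome, as a careful person would: the job done as asked, in the order asked, and still so for the second after the job is handed in, with the robot touching nothing.
It also fails if it takes over 72 s, if anything falls off the work surface, if the arm or the gripper's body presses on something with over 40 N, if the wrist force passes 120 N, or if a joint passes its speed limit or range.

ROBOT

A 6-joint arm with a two-finger parallel gripper is mounted at the origin on the work surface. World frame = base frame: x ahead of the robot, y to its left, z up, the work surface at z = 0. Lengths are in m, angles in rad, forces in N, time in s.
With the tool pointing down it reaches from about 0.425 to 0.925 m from the base axis. Payload 12.5 kg.
Tool frame: the origin (TCP) lies midway between the tips of the shut fingers; the grasp point (between the pads) lies 19 mm behind it; z points along the fingers, x is the direction in which the jaws open and shut, and the axes are right-handed (so a half turn about z gives the same grasp; the last joint's range is limited). The gripper opens to 85 mm and grips with 20 to 120 N. Pads are 22 mm wide; open, the fingers measure 114 mm over their backs; the gripper's body (76 mm by 85 mm) begins 54 mm behind the grasp point. The pads swing forward as they close: fully open they stand 13 mm farther back than shut.
Start: joints at [-1.302, 0.491, 1.559, -0, 1.092, -0.106], TCP at [0.229, -0.582, 0.231] pointing down, gripper open.
Joint ranges: [-3.1, 3.1], [-0.84, 2.19], [0.05, 2.79], [-1.13, 4.28], [0.06, 2.93], [-2.69, 2.69]. Speed limits (rad/s): [2.22, 2.22, 2.79, 3.14, 3.14, 3.14].

INTERFACE

Orientations are given as a unit quaternion [x, y, z, w].
In Python, from bench import ctrl gives the robot as it stands.
- The arm moves only by the tool send_rows, never from a script. Its argument "deltas" is a list of rows, each a list of 6 numbers: the shift along the world's x, y, z each as a share of 0.8 m, from -1 to 1, then the turn, a rotation vector about the world's x, y, z each as a share of 120 degrees, from -1 to 1. In form: [[tx, ty, tz, rx, ry, rz], ...]. A call has 1 to 8 rows; each row shifts and turns the commanded pose from where the row before left it; what a row does not reach is not made up. A row lasts 1/12 s, in which the tool goes at most 41.7 mm and 7.16 degrees, less where a joint would pass 70% of its speed; a pose out of reach is approached as far as the arm can. A call with a number of a shift or a turn outside -1 to 1 is refused whole. A call with a gripper value outside its range is refused whole. "gripper" is the finger opening in mm, from 0 to 85.4, set as the call begins (left out, the last holds). The fingers move at their own pace and stop on an object; "squeeze" is the grip in N (left out, the last holds). Time passes only in rows, so rows that do not move let the fingers close. It gives the time, the measured TCP pose, the force and the opening at its end, in the units of the state.
- ctrl.observe(): the state, without advancing time (a new reading comes with each control period).
- ctrl.get_image(name): name is "scene" or "side" or "wrist"; returns a dict with "img" (400x640x3 uint8, red, green, blue), "vertical_fov" (degrees; the focal length in pixels is half the picture's height over the tangent of half this angle, whatever the lens; pixels are square), "cx", "cy" (the principal point, pixels), "dist_coeffs" ([k1, k2, p1, p2, k3] as OpenCV has them; the pictures are not rectified), "extrinsics" (4x4, takes a point from world to camera coordinates). Camera axes: x right, y up, looking along -z (the intrinsics and any distortion apply to the point x, -y, -z); pixel columns grow to the right and rows downward; lengths in m; the calibration is good to about 2 mm. A picture is of the moment at which its call begins. There is no depth.
- ctrl.close_job(): hands the job in, once; it reports no verdict.
The state is a dict: "time_s": time; "joint_pos": joint angles; "joint_velocities": joint speeds; "tau": joint torques, N m; "eef_pos": TCP position; "eef_rot": TCP orientation; "wrist_force": force on the tool from outside, world axes, zero at the start; "ft_torque": the same for the moment, N m; "finger_gap": finger opening in m.
Only numpy, scipy, OpenCV 4.12 (cv2) and the standard library are available. Lean on these libraries where they do the work, as an engineer would, in place of code of your own. Each camera call takes 0.05 s, during which the arm holds its last target. There are 200 camera calls.

## Working session

There is one attempt and no reset: what is moved stays moved. The work goes in short steps, Python scripts to look and compute and a tool call to move; the robot and the scene stay as the last step left them, time stands still between calls to the robot, and variables do not carry over. Pictures are saved under pics/ and viewed, about 8 in all and at most 12, crops included, and the job is handed in when it is done.

Besides the shell and the picture viewer there is one more tool, called after ">>>" as a command line: name --pt "numbers of a row" for each row, then --argument value for the rest. send_rows: Moves the arm, as the interface text tells. Its arguments: {"type":"object","properties":{"deltas":{"type":"array"},"gripper":{"type":"number"},"squeeze":{"type":"number"}},"required":["deltas"]}

```bash
mkdir -p pics
cat > h.py <<'E'
import numpy as np, cv2
from bench import ctrl
def K(d):
    f=200/np.tan(np.radians(d["vertical_fov"])/2)
    return np.array([[f,0,d["cx"]],[0,f,d["cy"]],[0,0,1.]]), np.array(d["dist_coeffs"],float)
F=np.diag([1,-1,-1.])
def grab(n,fn):
    d=ctrl.get_image(n); cv2.imwrite(fn,d["img"][:,:,::-1]); np.save(fn+".npy",d,allow_pickle=True); return d
def load(fn): return np.load(fn+".npy",allow_pickle=True).item()
def world(d,px,z):
    k,c=K(d); E=np.array(d["extrinsics"]); R=E[:3,:3];t=E[:3,3]
    u=cv2.undistortPoints(np.array(px,float).reshape(-1,1,2),k,c).reshape(-1,2)
    o=-R.T@t; out=[]
    for a in u:
        v=R.T@(F@np.array([a[0],a[1],1])); out.append(o+v*(z-o[2])/v[2])
    return np.array(out)
def proj(d,P):
    k,c=K(d);E=np.array(d["extrinsics"]); p=(np.array(P)@E[:3,:3].T+E[:3,3])@F
    return cv2.projectPoints(p,np.zeros(3),np.zeros(3),k,c)[0].reshape(-1,2)
E
python3 - <<'E'
from h import *
a=grab("scene","pics/s0.png");b=grab("side","pics/d0.png")
for d in(a,b):
    E=np.array(d["extrinsics"]);print(-E[:3,:3].T@E[:3,3],d["vertical_fov"])
print(ctrl.observe())
E
```

```text
[1.05817489 0.51795753 0.70148999] 48.174160414801705
[0.3910644  0.72631732 0.88807471] 45.26349779691603
{'time_s': 0.1, 'joint_pos': array([-1.30159037e+00,  4.91507643e-01,  1.55937994e+00, -2.10745587e-05,
        1.09167545e+00, -1.05635358e-01]), 'joint_velocities': array([-0.00104972, -0.00134675, -0.00349374, -0.0005203 ,  0.00023678,
       -0.0007081 ]), 'tau': array([ 3.17686987e-03, -6.19447231e+01, -2.62024355e+01, -9.15655323e-05,
        2.88893491e-03,  2.34377978e-05]), 'eef_pos': array([ 0.22877383, -0.5814227 ,  0.23078393]), 'eef_rot': array([ 8.26478552e-01, -5.62967998e-01, -3.76010931e-04, -3.06778905e-04]), 'wrist_force': array([-0.28563404,  1.13419632,  0.11553534]), 'ft_torque': array([ 0.02480899, -0.02959397, -0.00896615]), 'finger_gap': 0.0854284087470494}
```

View pics/s0.png

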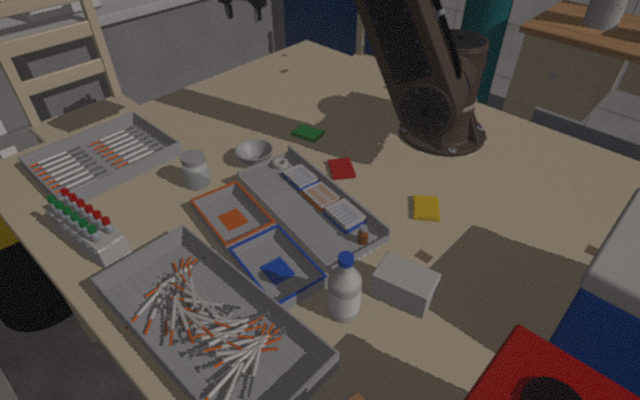

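View pics/d0.png

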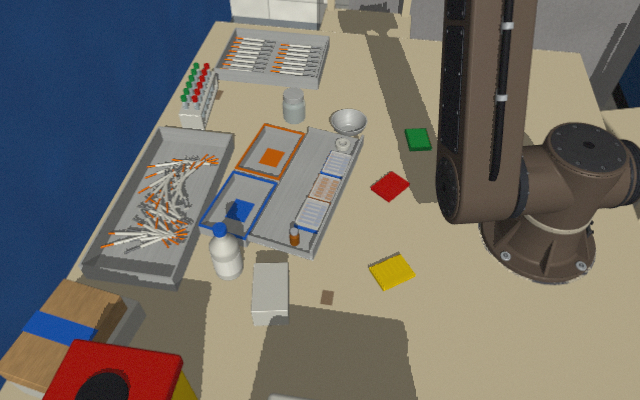

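The candidates on the stand in the scene picture are blue at (299,177), orange at (321,195) and blue at (344,213). The loose green (308,132), red (341,168) and yellow (426,208) pieces lie on the table and are decoys. The orange tray is on the right (-y) and the blue tray on the left. I'll take an enlarged crop to confirm and measure.

Run:
```python
import cv2
a=cv2.imread("pics/s0.png")[140:310,185:395]; b=cv2.imread("pics/d0.png")[100:265,195:375]
cv2.imwrite("pics/s0c.png",cv2.resize(a,None,fx=3.5,fy=3.5,interpolation=cv2.INTER_CUBIC))
cv2.imwrite("pics/d0c.png",cv2.resize(b,None,fx=3.5,fy=3.5,interpolation=cv2.INTER_CUBIC))
```

```text
(no output)
```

View pics/s0c.png

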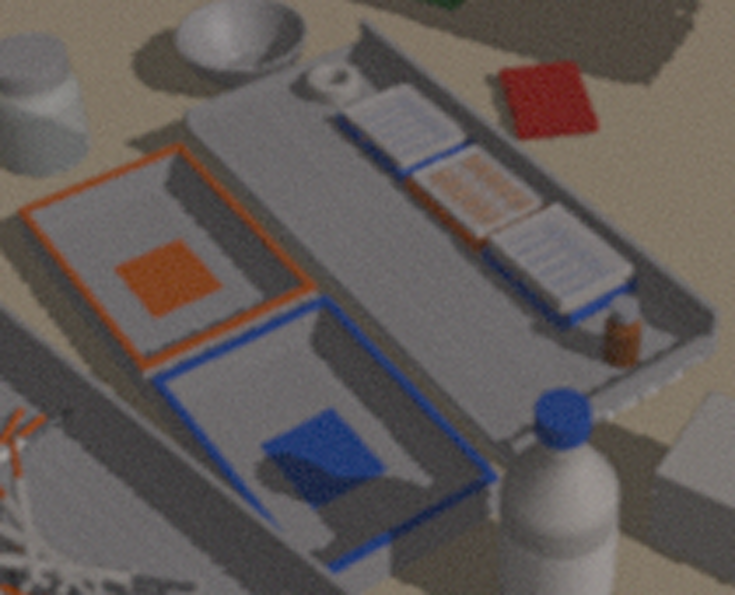

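View pics/d0c.png

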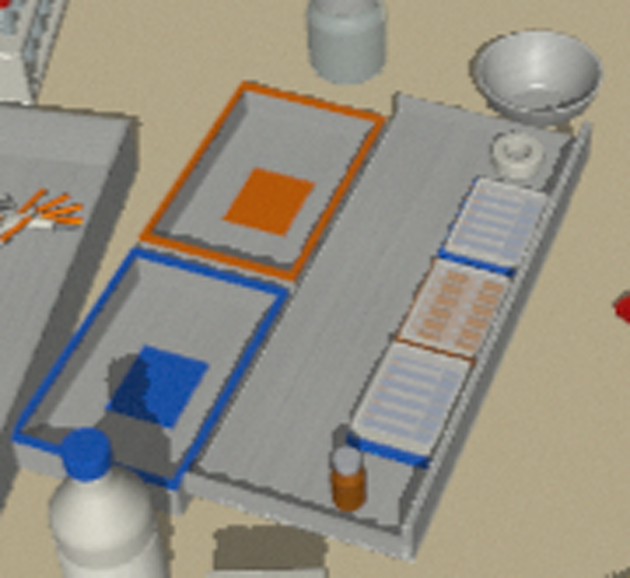

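The crops confirm the row on the deck: blue, orange, blue. The blue tray is on the left and the orange tray on the right. Next I'll compute world positions.

```bash
cat > m.py <<'E'
from h import *
np.set_printoptions(precision=4,suppress=True)
d=load("pics/d0.png");s=load("pics/s0.png")
D=lambda p:np.array(p)/3.5+[195,100]
S=lambda p:np.array(p)/3.5+[185,140]
print("blue rim d",world(d,D([(138,250),(288,292),(180,485),(15,437)]),.032))
print("blue rim s",world(s,S([(325,298),(493,477),(157,380)]),.032))
print("or rim d",world(d,D([(244,84),(384,118),(296,277),(142,238)]),.032))
print("or rim s",world(s,S([(22,210),(180,147),(316,287),(147,366)]),.032))
print("upstand top right/left d",world(d,D([(590,125),(413,515)]),.07), "s",world(s,S([(362,24),(714,318)]),.07))
print("deck far-edge s z.04",world(s,S([(188,120),(497,440)]),.04),"d",world(d,D([(193,472)]),.04))
def tri(a,b):
    best=min((np.linalg.norm(world(d,[D(a)],z)[0]-world(s,[S(b)],z)[0]),z) for z in np.arange(.03,.09,.0005)); z=best[1]
    return best,world(d,[D(a)],z)[0],world(s,[S(b)],z)[0]
# lid corners: (far-left, far-right, near-right, near-left) 
L={'R':[((443,252),(405,172)),((478,180),(345,118)),((548,190),(402,85)),((513,268),(466,137))],
   'O':[((402,338),(480,238)),((437,264),(410,182)),((510,276),(473,147)),((474,354),(541,203))],
   'B':[((353,440),(566,315)),((393,345),(490,240)),((470,362),(558,206)),((428,457),(632,270))]}
for k in L:
    for a,b in L[k]: print(k,*tri(a,b))
print("tape",world(d,D([(518,152)]),.054),"vial",world(d,D([(347,458)]),.08),world(s,S([(626,303)]),.08))
E
python3 m.py
```

```text
blue rim d [[ 0.7221 -0.0566  0.032 ]
 [ 0.6092 -0.034   0.032 ]
 [ 0.6413  0.1374  0.032 ]
 [ 0.7551  0.1171  0.032 ]]
blue rim s [[ 0.6137 -0.0344  0.032 ]
 [ 0.6478  0.1385  0.032 ]
 [ 0.7271 -0.0552  0.032 ]]
or rim d [[ 0.6889 -0.2427  0.032 ]
 [ 0.575  -0.2213  0.032 ]
 [ 0.6067 -0.0488  0.032 ]
 [ 0.7224 -0.0685  0.032 ]]
or rim s [[ 0.6917 -0.2422  0.032 ]
 [ 0.5791 -0.219   0.032 ]
 [ 0.6107 -0.0458  0.032 ]
 [ 0.7241 -0.0686  0.032 ]]
upstand top right/left d [[ 0.4181 -0.1957  0.07  ]
 [ 0.4888  0.1631  0.07  ]] s [[ 0.4268 -0.1943  0.07  ]
 [ 0.4985  0.1738  0.07  ]]
deck far-edge s z.04 [[ 0.5618 -0.2301  0.04  ]
 [ 0.6318  0.1267  0.04  ]] d [[0.6335 0.1319 0.04  ]]
R (np.float64(0.0023433842870319273), np.float64(0.048500000000000015)) [ 0.507  -0.0732  0.0485] [ 0.507  -0.0709  0.0485]
R (np.float64(0.005174092985958852), np.float64(0.048000000000000015)) [ 0.493  -0.1488  0.048 ] [ 0.493  -0.1436  0.048 ]
R (np.float64(0.004164566989070092), np.float64(0.05100000000000002)) [ 0.4418 -0.1434  0.051 ] [ 0.4419 -0.1393  0.051 ]
R (np.float64(0.0016781791392515926), np.f
[... 419 characters left out ...]
[ 0.4584 -0.0549  0.05  ]
O (np.float64(0.0006264048567402429), np.float64(0.05150000000000002)) [0.4725 0.0179 0.0515] [0.4725 0.0185 0.0515]
B (np.float64(0.0022045916964933574), np.float64(0.049000000000000016)) [0.5379 0.0981 0.049 ] [0.5377 0.0959 0.049 ]
B (np.float64(0.00026257821362476265), np.float64(0.05650000000000002)) [0.5253 0.0228 0.0565] [0.5252 0.0226 0.0565]
B (np.float64(0.0028361760109541978), np.float64(0.058500000000000024)) [0.4734 0.0309 0.0585] [0.4737 0.0337 0.0585]
B (np.float64(0.004792727209204933), np.float64(0.05750000000000002)) [0.4883 0.1101 0.0575] [0.4876 0.1054 0.0575]
tape [[ 0.4676 -0.1762  0.054 ]] vial [[0.5335 0.1352 0.08  ]] [[0.5316 0.1348 0.08  ]]
```

>>> send_rows --pt "0.0173 0.0404 0 0 0 -0.0135" --pt "0.0173 0.0404 0 0 0 -0.0135" --pt "0.0173 0.0404 0 0 0 -0.0135" --pt "0.0173 0.0404 0 0 0 -0.0135" --pt "0.0173 0.0404 0 0 0 -0.0135" --pt "0.0173 0.0404 0 0 0 -0.0135" --pt "0.0173 0.0404 0 0 0 -0.0135" --pt "0.0173 0.0404 0 0 0 -0.0135" --gripper 30 --squeeze 20

```text
time_s: 0.77
eef_pos: [0.3398, -0.3214, 0.2312]
eef_rot: [0.757, -0.653, -0.0, 0.0]
wrist_force: [0.7, -0.4, 0.0]
finger_gap: 0.0299
```

>>> send_rows --pt "0.0173 0.0404 0 0 0 -0.0135" --pt "0.0173 0.0404 0 0 0 -0.0135" --pt "0.0173 0.0404 0 0 0 -0.0135" --pt "0.0173 0.0404 0 0 0 -0.0135" --pt "0.0173 0.0404 0 0 0 -0.0135" --pt "0.0173 0.0404 0 0 0 -0.0135" --pt "0.0173 0.0404 0 0 0 -0.0135" --pt "0.0173 0.0404 0 0 0 -0.0135"

```text
time_s: 1.43
eef_pos: [0.4505, -0.0627, 0.2313]
eef_rot: [-0.679, 0.734, 0.0, -0.0]
wrist_force: [0.7, -0.0, -1.0]
finger_gap: 0.0297
```

>>> send_rows --pt "0.0173 0.0404 0 0 0 -0.0135" --pt "0.0173 0.0404 0 0 0 -0.0135" --pt "0.0173 0.0404 0 0 0 -0.0135" --pt "0.0173 0.0404 0 0 0 -0.0135" --pt "0 0 -0.03 0 0 0" --pt "0 0 -0.03 0 0 0" --pt "0 0 -0.03 0 0 0" --pt "0 0 0 0 0 0"

```text
time_s: 2.1
eef_pos: [0.5038, 0.0651, 0.1557]
eef_rot: [-0.637, 0.771, 0.002, -0.003]
wrist_force: [-1.0, -0.2, 0.2]
finger_gap: 0.0305
```

Run:
```python
from h import *
np.set_printoptions(precision=4,suppress=True)
d=load("pics/d0.png");s=load("pics/s0.png")
print("bottle cap",world(d,[(219,229)],.15),world(s,[(346,258)],.15))
w=grab("wrist","pics/w1.png"); o=ctrl.observe(); print(o["eef_pos"],o["eef_rot"],o["time_s"])
cv2.imwrite("pics/w1.png",w["img"][:,:,::-1])
```

```text
bottle cap [[0.6645 0.2048 0.15  ]] [[0.6691 0.2035 0.15  ]]
[0.5047 0.0649 0.1578] [-0.6367  0.7711  0.0013 -0.0017] 2.15
```

View pics/w1.png

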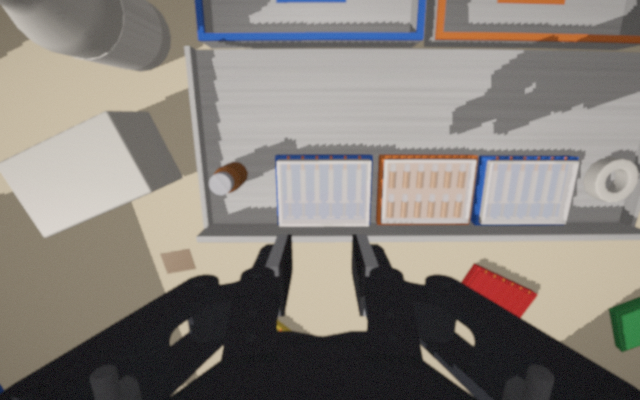

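```bash
cat > st.py <<'E'
from h import *
np.set_printoptions(precision=4,suppress=True)
YAW=np.radians(-10.9); C=np.array([.5235,-.036])
R2=np.array([[np.cos(YAW),-np.sin(YAW)],[np.sin(YAW),np.cos(YAW)]])
def st(p): return (np.array(p)[...,:2]-C)@R2   # world -> stand mm
def wd(p): return np.array(p)@R2.T+C
E
python3 - <<'E'
from st import *
w=load("pics/w1.png")
f=lambda n,p,z:print(n,*(st(world(w,p,z))*1000).round(1).tolist())
f("lidB z.06",[(277,160),(371,158),(369,226),(279,227)],.06)
f("lidO z.052",[(380,157),(475,157),(475,223),(379,223)],.052)
f("lidR z.052",[(485,158),(577,160),(571,223),(480,222)],.052)
f("deck far edge",[(215,47),(420,46),(600,47)],.04)
f("lip left outer top",[(188,50)],.052)
f("upstand top near edge",[(198,240),(420,240),(630,239)],.07)
f("blue rim near corners",[(199,40),(424,41)],.032)
f("orange rim near L",[(436,41)],.032)
f("vial top",[(221,184)],.082); f("tape",[(614,181)],.054)
print("tool in stand",st([.5047,.0649]), st([.668,.204]),"bottle")
E
```

```text
lidB z.06 [-5.2, 130.5] [-3.6, 56.9] [-60.1, 56.1] [-61.0, 131.0]
lidO z.052 [-3.8, 48.4] [-3.6, -29.1] [-60.5, -36.8] [-60.4, 46.3]
lidR z.052 [-4.4, -37.5] [-5.7, -115.1] [-60.8, -122.1] [-59.6, -41.0]
deck far edge [80.4, 178.6] [81.2, 19.0] [82.7, -125.2]
lip left outer top [76.2, 195.2]
upstand top near edge [-68.6, 195.7] [-68.5, 15.9] [-68.5, -160.6]
blue rim near corners [87.3, 193.6] [86.5, 13.7]
orange rim near L [86.6, 4.0]
vial top [-19.5, 168.8]
tape [-22.8, -149.6]
tool in stand [-0.0375  0.0955] [0.0965 0.263 ] bottle
```

The wrist view shows the lid of B at (278–370, 158–227), the orange one at (380–475), blue R at (480–577), and the deck edge at row 46. I'm descending onto B.

>>> send_rows --pt "0.005 -0.001 -0.03 0 0 0" --pt "0 0 -0.03 0 0 0" --pt "0 0 -0.03 0 0 0" --pt "0 0 -0.015 0 0 0" --pt "0 0 -0.005 0 0 0" --pt "0 0 -0.0025 0 0 0" --pt "0 0 0 0 0 0"

```text
time_s: 2.73
eef_pos: [0.5103, 0.0639, 0.0703]
eef_rot: [-0.637, 0.771, -0.0, 0.0]
wrist_force: [0.8, 0.3, 0.4]
finger_gap: 0.0301
```

>>> send_rows --pt "0 0 -0.000625 0 0 0" --pt "0 0 -0.000625 0 0 0" --pt "0 0 -0.000625 0 0 0" --pt "0 0 -0.000625 0 0 0" --pt "0 0 -0.000625 0 0 0" --pt "0 0 -0.000625 0 0 0"

```text
time_s: 3.23
eef_pos: [0.5097, 0.064, 0.0664]
eef_rot: [-0.637, 0.771, -0.0, 0.0]
wrist_force: [-0.2, 0.7, 0.1]
finger_gap: 0.0301
```

>>> send_rows --pt "0 0 -0.000625 0 0 0" --pt "0 0 -0.000625 0 0 0" --pt "0 0 -0.000625 0 0 0" --pt "0 0 -0.000625 0 0 0" --pt "0 0 -0.000625 0 0 0" --pt "0 0 -0.000625 0 0 0"

```text
time_s: 3.73
eef_pos: [0.5096, 0.064, 0.0633]
eef_rot: [-0.637, 0.771, -0.0, -0.0]
wrist_force: [0.1, 1.3, -0.7]
finger_gap: 0.0298
```

>>> send_rows --pt "0 0 -0.000625 0 0 0" --pt "0 0 -0.000625 0 0 0" --pt "0 0 -0.000625 0 0 0" --pt "0 0 -0.000625 0 0 0" --pt "0 0 -0.000625 0 0 0" --pt "0 0 -0.000625 0 0 0"

```text
time_s: 4.23
eef_pos: [0.5097, 0.064, 0.0605]
eef_rot: [-0.637, 0.771, -0.0, 0.0]
wrist_force: [-3.5, 0.4, 13.1]
finger_gap: 0.0296
```

>>> send_rows --pt "0 0 0.0004 0 0 0" --pt "0 0 0 0 0 0"

```text
time_s: 4.4
eef_pos: [0.5097, 0.064, 0.0607]
eef_rot: [-0.637, 0.771, -0.0, 0.0]
wrist_force: [-0.0, -0.4, -0.4]
finger_gap: 0.0302
```

>>> send_rows --pt "0 0 -0.0002 0 0 0" --pt "0 0 0 0 0 0"

```text
time_s: 4.57
eef_pos: [0.5097, 0.064, 0.0605]
eef_rot: [-0.637, 0.771, -0.0, 0.0]
wrist_force: [-0.9, -0.4, 2.1]
finger_gap: 0.0302
```

>>> send_rows --pt "0 0 -0.00015 0 0 0" --pt "0.003 -0.0006 0 0 0 0" --pt "0.0061 -0.0012 0 0 0 0" --pt "0.0061 -0.0012 0 0 0 0"

```text
time_s: 4.9
eef_pos: [0.5217, 0.0616, 0.0605]
eef_rot: [-0.637, 0.771, 0.0, -0.0]
wrist_force: [-3.0, 0.3, 5.5]
finger_gap: 0.03
```

Run:
```python
from st import *
w=grab("wrist","pics/w2.png");o=ctrl.observe();print(o["eef_pos"],o["wrist_force"])
cv2.imwrite("pics/w2.png",w["img"][:240,180:600,::-1])
```

```text
[0.5229 0.0614 0.0606] [-0.1283  0.7564  4.0892]
```

View pics/w2.png

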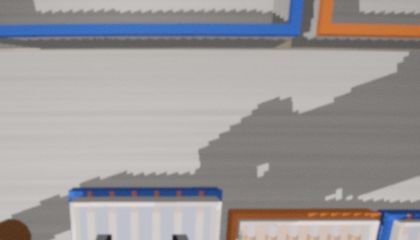

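>>> send_rows --pt "0.0093 0.002 0 0 0 0" --pt "0.0093 0.002 0 0 0 0" --pt "0.0093 0.002 0 0 0 0" --pt "0.0093 0.002 0 0 0 0"

```text
time_s: 5.28
eef_pos: [0.5518, 0.068, 0.0605]
eef_rot: [-0.637, 0.771, 0.0, -0.0]
wrist_force: [-3.3, -0.8, 7.3]
finger_gap: 0.0303
```

>>> send_rows --pt "0.0093 0.002 0 0 0 0" --pt "0.0093 0.002 0 0 0 0" --pt "0.0093 0.002 0 0 0 0" --pt "0.0093 0.002 0 0 0 0" --pt "0 0 0 0 0 0" --pt "0 0 0.01 0 0 0" --pt "0 0 0.03 0 0 0"

```text
time_s: 5.87
eef_pos: [0.5795, 0.0743, 0.0902]
eef_rot: [-0.637, 0.771, 0.002, -0.002]
wrist_force: [-0.1, -0.3, -0.3]
finger_gap: 0.0298
```

>>> send_rows --pt "-0.0145 0.0009 0.03 0 0 0" --pt "-0.0145 0.0009 0 0 0 0" --pt "-0.0145 0.0009 0 0 0 0" --pt "-0.0145 0.0009 0 0 0 0" --pt "0 0 0 0 0 0"

```text
time_s: 6.28
eef_pos: [0.5327, 0.0773, 0.1167]
eef_rot: [-0.637, 0.771, 0.0, -0.001]
wrist_force: [0.3, -0.2, -0.2]
finger_gap: 0.0298
```

Run:
```python
from st import *
w=grab("wrist","pics/w3.png");o=ctrl.observe();print(o["eef_pos"],st(o["eef_pos"]),o["wrist_force"])
```

```text
[0.5341 0.0773 0.1168] [-0.011   0.1132] [ 0.5639 -0.4736 -0.087 ]
```

View pics/w3.png

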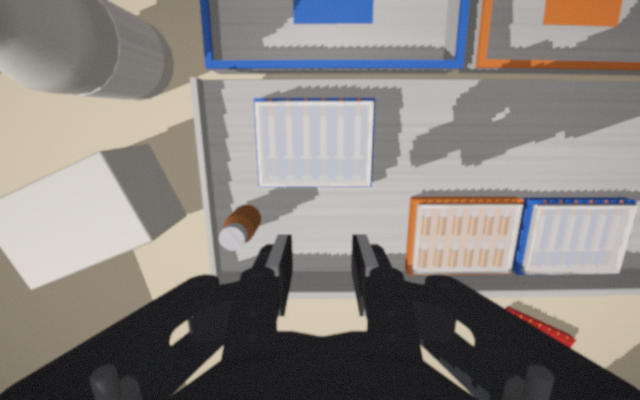

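>>> send_rows --pt "0 0 -0.0225 0 0 0" --pt "0 0 -0.0225 0 0 0" --pt "0 0 -0.0225 0 0 0" --pt "0 0 -0.016 0 0 0" --pt "0 0 -0.0055 0 0 0" --pt "0 0 0 0 0 0"

```text
time_s: 6.83
eef_pos: [0.5349, 0.0772, 0.0442]
eef_rot: [-0.637, 0.771, 0.001, -0.001]
wrist_force: [0.1, 0.2, -0.3]
finger_gap: 0.0297
```

>>> send_rows --pt "0.0074 -0.0014 0 0 0 0" --pt "0.0074 -0.0014 0 0 0 0" --pt "0.0074 -0.0014 0 0 0 0" --pt "0.0074 -0.0014 0 0 0 0"

```text
time_s: 7.17
eef_pos: [0.5597, 0.0726, 0.0459]
eef_rot: [-0.637, 0.771, -0.0, 0.0]
wrist_force: [-1.1, -0.2, 1.7]
finger_gap: 0.0301
```

>>> send_rows --pt "0.0074 -0.0014 0 0 0 0" --pt "0.0074 -0.0014 0 0 0 0" --pt "0.0074 -0.0014 0 0 0 0" --pt "0.0037 -0.0007 0 0 0 0" --pt "0.0037 -0.0007 0 0 0 0"

```text
time_s: 7.58
eef_pos: [0.5829, 0.0682, 0.0456]
eef_rot: [-0.637, 0.771, -0.0, 0.0]
wrist_force: [-2.6, 0.3, 7.1]
finger_gap: 0.0301
```

>>> send_rows --pt "0.0037 -0.0007 0 0 0 0" --pt "0.0037 -0.0007 0 0 0 0" --pt "0.0037 -0.0007 0 0 0 0" --pt "0.0037 -0.0007 0 0 0 0" --pt "0.0037 -0.0007 0 0 0 0" --pt "0 0 0 0 0 0"

```text
time_s: 8.08
eef_pos: [0.598, 0.0653, 0.0456]
eef_rot: [-0.637, 0.771, -0.0, 0.0]
wrist_force: [-1.0, 0.6, 2.8]
finger_gap: 0.0299
```

Run:
```python
from st import *
w=grab("wrist","pics/w4.png");d=grab("side","pics/d4.png");o=ctrl.observe();print(o["eef_pos"],st(o["eef_pos"]),o["wrist_force"])
a=w["img"][:220,130:560];b=cv2.resize(d["img"][100:265,195:375],None,fx=2,fy=2)
c=np.zeros((560,430,3),np.uint8);c[:220]=a;c[225:225+330,:360]=b
cv2.imwrite("pics/c4.png",c[:,:,::-1])
```

```text
[0.5974 0.0654 0.0453] [0.0534 0.1136] [-0.5239  0.5691  3.3313]
```

View pics/c4.png

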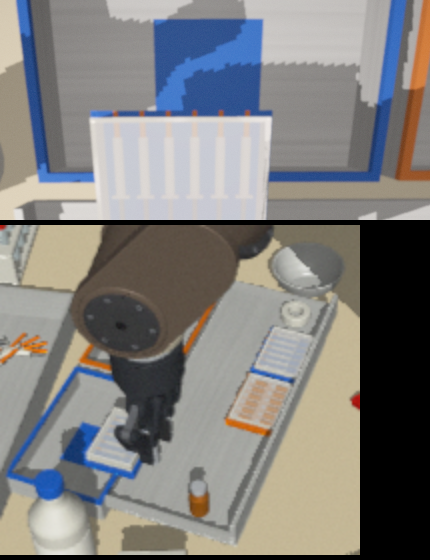

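The cassette is level, overhanging the edge, and straight. The upward force suggests the tips ride on the base ledge, so I'll back off, lower and push from behind.

>>> send_rows --pt "-0.005 0.001 0.001 0 0 0" --pt "-0.0074 0.0014 0 0 0 0" --pt "-0.0074 0.0014 0 0 0 0" --pt "0 0 -0.003 0 0 0" --pt "0 0 -0.0025 0 0 0" --pt "0 0 0 0 0 0"

```text
time_s: 8.68
eef_pos: [0.5811, 0.0686, 0.0411]
eef_rot: [-0.637, 0.771, 0.0, -0.0]
wrist_force: [-0.2, -0.1, 0.0]
finger_gap: 0.03
```

Run:
```python
from st import *
w=grab("wrist","pics/w5.png");o=ctrl.observe();print(o["eef_pos"],st(o["eef_pos"]),o["wrist_force"])
cv2.imwrite("pics/c5.png",w["img"][:260,130:560,::-1])
```

```text
[0.5813 0.0685 0.0413] [0.037  0.1136] [-1.1114  0.3297 -0.7789]
```

View pics/c5.png

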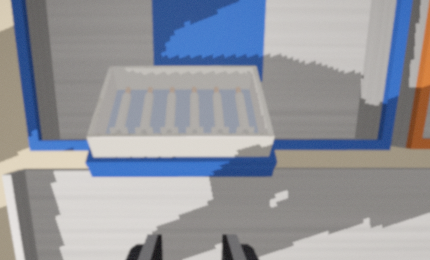

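>>> send_rows --pt "0.0074 -0.0014 0.002 0 0 0" --pt "0.0074 -0.0014 0 0 0 0" --pt "0.0074 -0.0014 0 0 0 0" --pt "0.0074 -0.0014 0 0 0 0" --pt "0.0037 -0.0007 0 0 0 0" --pt "0.0037 -0.0007 0 0 0 0"

```text
time_s: 9.23
eef_pos: [0.6112, 0.0628, 0.043]
eef_rot: [-0.637, 0.771, 0.0, -0.0]
wrist_force: [-0.6, -0.7, 0.5]
finger_gap: 0.03
```

>>> send_rows --pt "0.0037 -0.0007 0 0 0 0" --pt "0.0037 -0.0007 0 0 0 0" --pt "0.0037 -0.0007 0 0 0 0" --pt "0.0037 -0.0007 0 0 0 0" --pt "0.0037 -0.0007 0 0 0 0" --pt "0 0 0 0 0 0"

```text
time_s: 9.73
eef_pos: [0.6263, 0.06, 0.0432]
eef_rot: [-0.637, 0.771, -0.0, 0.0]
wrist_force: [-1.2, 0.2, -0.5]
finger_gap: 0.03
```

Run:
```python
from st import *
w=grab("wrist","pics/w6.png");o=ctrl.observe();print(o["eef_pos"],st(o["eef_pos"]),o["wrist_force"])
cv2.imwrite("pics/c6.png",w["img"][:260,130:560,::-1])
```

```text
[0.6259 0.0601 0.0432] [0.0824 0.1137] [-0.407   0.2485  0.1877]
```

View pics/c6.png

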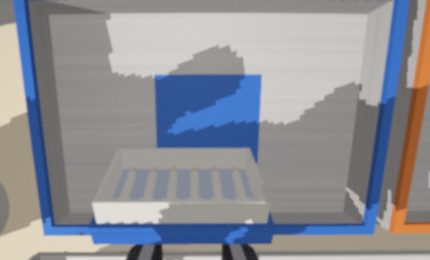

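>>> send_rows --pt "0.0037 -0.0007 0 0 0 0" --pt "0.0037 -0.0007 0 0 0 0" --pt "0.0037 -0.0007 0 0 0 0" --pt "0.0037 -0.0007 0 0 0 0" --pt "0.0037 -0.0007 0 0 0 0" --pt "0 0 0 0 0 0"

```text
time_s: 10.28
eef_pos: [0.641, 0.0572, 0.0432]
eef_rot: [-0.637, 0.771, -0.0, 0.0]
wrist_force: [0.8, -0.4, -0.5]
finger_gap: 0.0298
```

Run:
```python
from st import *
w=grab("wrist","pics/w7.png")["img"]
# coarse ascii-ish: column profile through cassette centre, in hsv
for u in (250,313,375):
    print(u,[tuple(int(x) for x in w[r,u]) for r in range(110,262,6)])
```

```text
250 [(147, 143, 140), (147, 145, 143), (146, 143, 141), (148, 143, 142), (148, 145, 144), (145, 141, 141), (143, 140, 137), (145, 144, 140), (149, 146, 143), (158, 155, 151), (168, 165, 158), (221, 216, 209), (221, 217, 210), (181, 176, 169), (68, 120, 202), (57, 103, 180), (68, 122, 202), (70, 124, 204), (145, 144, 141), (142, 139, 137), (142, 138, 136), (124, 121, 119), (115, 113, 111), (112, 113, 116), (65, 121, 203), (112, 134, 195)]
313 [(49, 81, 148), (53, 88, 149), (50, 86, 148), (48, 83, 146), (49, 85, 147), (49, 84, 145), (46, 81, 146), (46, 79, 144), (42, 79, 143), (131, 139, 170), (222, 217, 210), (223, 217, 212), (222, 217, 211), (168, 164, 158), (55, 91, 154), (48, 81, 144), (48, 83, 146), (46, 82, 144), (145, 143, 139), (144, 141, 138), (142, 139, 137), (122, 119, 117), (117, 115, 112), (110, 111, 115), (59, 115, 200), (110, 132, 185)]
375 [(46, 82, 146), (48, 82, 146), (47, 85, 146), (48, 81, 145), (49, 84, 146), (48, 82, 145), (44, 80, 143), (46, 82, 145), (44, 82, 145), (132, 136, 164), (166, 161, 155), (165, 160, 154), (164, 160, 154), (165, 161, 156), (48, 82, 149), (47, 82, 144), (49, 84, 147), (42, 78, 141), (144, 141, 139), (144, 140, 137), (139, 135, 134), (122, 118, 116), (112, 110, 108), (33, 34, 38), (52, 53, 57), (104, 104, 105)]
```

Run:
```python
from st import *
w=load("pics/w7.png");d=grab("side","pics/d7.png");s=grab("scene","pics/s7.png")
c=np.zeros((600,800,3),np.uint8);c[:260,:500]=w["img"][:260,100:600]
b=cv2.resize(d["img"][140:240,185:305],None,fx=3.3,fy=3.3);c[262:262+330,:396]=b[:330]
e=cv2.resize(s["img"][215:310,225:345],None,fx=3.3,fy=3.3);c[262:262+313,400:796]=e
cv2.imwrite("pics/c7.png",c[:,:,::-1])
```

```text
Traceback (most recent call last):
ValueError: could not broadcast input array from shape (314,396,3) into shape (313,396,3)
```

Run:
```python
from st import *
w=load("pics/w7.png");d=load("pics/d7.png");s=grab("scene","pics/s7.png")
c=np.zeros((600,800,3),np.uint8);c[:260,:500]=w["img"][:260,100:600]
c[262:592,:396]=cv2.resize(d["img"][140:240,185:305],(396,330));c[262:576,400:796]=cv2.resize(s["img"][215:310,225:345],(396,314))
cv2.imwrite("pics/c7.png",c[:,:,::-1])
```

```text
(no output)
```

View pics/c7.png

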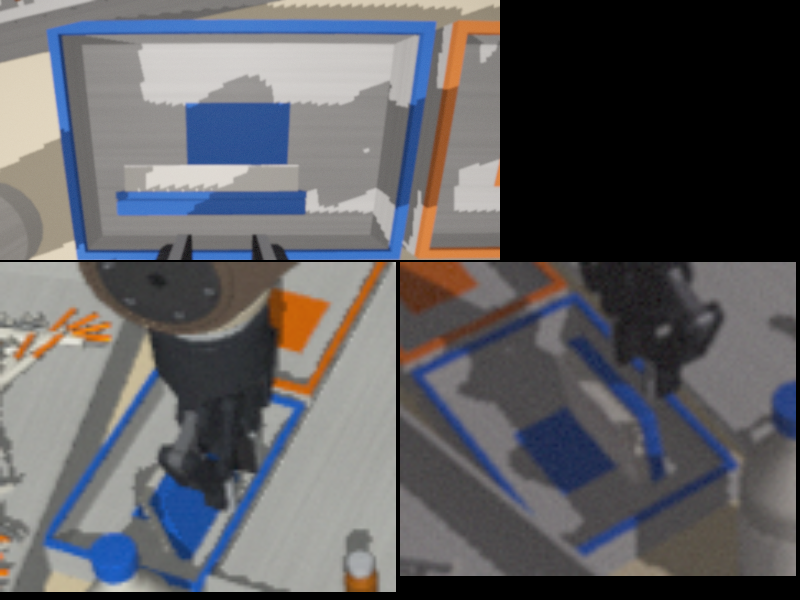

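The cassette fell in steeply and now stands upright on its front edge, underside towards the robot: blue rear face at rows 191–215, lid strip at rows 165–191. It has to be moved forward and tipped back. I'll locate it precisely.

Run:
```python
from st import *
w=load("pics/w7.png")
f=lambda n,p,z:print(n,*(st(world(w,p,z))*1000).round(1).tolist())
E=np.array(w["extrinsics"]);c=-E[:3,:3].T@E[:3,3];print("cam",st(c)*1000,c[2])
f("top edge near L R",[(217,215),(405,215)],.064);f("base/lid",[(217,191),(405,191)],.064);f("lid far",[(225,165),(398,165)],.064)
f("near rim inner edge",[(190,248),(490,249)],.032);f("far rim outer",[(150,33),(535,22)],.032);f("floor/near wall",[(300,235)],.004)
f("far inner floor",[(240,43),(490,43)],.004);
o=ctrl.observe();print(st(o["eef_pos"])*1000,o["time_s"],o["joint_pos"])
```

```text
cam [164.2632 113.7071] 0.18573600002372237
top edge near L R [124.5, 157.9] [124.5, 78.7]
base/lid [134.9, 157.0] [134.9, 79.5]
lid far [145.7, 152.8] [145.7, 83.0]
near rim inner edge [95.0, 186.2] [94.3, 20.9]
far rim outer [202.5, 193.3] [207.3, 15.4]
floor/near wall [91.5, 127.7]
far inner floor [203.8, 158.5] [204.2, 21.1]
[ 97.0204 113.7455] 10.4833 [-0.0133  0.7373  1.6651 -0.0001  0.7394  1.7483]
```

Run:
```python
from st import *
w=grab("wrist","pics/w8.png")["img"].astype(int)
v=load("pics/w7.png")["img"].astype(int)
for n,i in(("7",v),("8",w)):
    for u in (250,350,390): 
        b=i[:,u,2]-i[:,u,0]; r=np.where(b[165:245]>60)[0]+165; l=np.where(i[100:245,u].mean(1)>205)[0]+100
        print(n,u,"blue",r.min(),r.max(),"white",(l.min(),l.max()) if len(l) else None)
print(np.abs(w-v)[:250].mean(), ctrl.observe()["time_s"])
```

```text
7 250 blue 192 214 white (np.int64(173), np.int64(186))
7 350 blue 192 213 white None
7 390 blue 192 213 white None
8 250 blue 206 229 white (np.int64(181), np.int64(200))
8 350 blue 165 227 white None
8 390 blue 207 227 white None
7.033508333333334 10.5333
```

>>> send_rows --pt "0 0 0 0 0 0" --pt "0 0 0 0 0 0" --pt "0 0 0 0 0 0" --pt "0 0 0 0 0 0"

```text
time_s: 10.87
eef_pos: [0.6404, 0.0573, 0.0432]
eef_rot: [-0.637, 0.771, -0.0, -0.0]
wrist_force: [1.2, 0.8, -0.2]
finger_gap: 0.03
```

```bash
cat > prof.py <<'E'
from st import *
import sys
def runs(img,u,lo,hi):
    seg=img[lo:hi,u-3:u+4].mean(1); out=[];
    def lab(p):
        r,g,b=p
        if b-r>50: return 'B'
        if r-b>45: return 'O'
        m=(r+g+b)/3
        return 'k' if m<70 else 'W' if m>195 else 'g%d'%(int(m)//15)
    L=[lab(p) for p in seg]; s=0
    for i in range(1,len(L)+1):
        if i==len(L) or L[i]!=L[s]:
            if i-s>2: out.append("%s:%d-%d"%(L[s],s+lo,i-1+lo))
            s=i
    return ' '.join(out)
if __name__=="__main__":
    w=grab("wrist","pics/%s.png"%sys.argv[1]); o=ctrl.observe(); print(o["time_s"],o["eef_pos"],(st(o["eef_pos"])*1000).round(1),o["wrist_force"])
    for u in map(int,sys.argv[2:]): print(u,runs(w["img"],u,0,262))
E
python3 prof.py w9 190 230 270 313 350 390 430
```

```text
10.9167 [0.6404 0.0574 0.0432] [ 97.1 113.8] [-1.4018 -0.3443 -0.267 ]
190 g8:0-7 g8:9-18 B:19-32 g6:37-40 g9:44-94 g9:96-104 g8:105-133 g7:134-232 g7:234-236 g6:240-243 g7:244-246 B:249-258
230 g8:0-14 g7:15-17 B:18-32 g9:34-39 g8:40-42 g9:43-156 g10:162-183 B:185-207 g9:208-213 g9:215-230 g8:233-235 g7:236-247 B:249-258
270 g8:0-10 g6:12-16 B:18-31 g9:33-40 W:43-100 g9:105-156 W:158-177 B:184-207 g9:213-232 g7:235-242 k:245-250 g5:252-255 g6:256-259
313 g8:0-5 g6:8-11 g9:14-17 B:18-31 g9:33-40 W:43-88 g9:92-100 B:102-156 W:159-177 g11:179-183 B:184-206 g9:212-232 g7:235-247 B:249-259
350 g8:0-2 g9:7-17 B:18-31 g9:33-39 W:43-73 g9:77-81 g10:82-88 g9:89-100 B:102-156 W:158-163 g11:166-170 g10:171-183 B:185-206 g9:213-232 g6:235-247 B:250-258 g7:259-261
390 W:0-2 g9:6-17 B:18-31 g9:33-40 W:43-97 g8:105-147 g8:150-155 g10:161-182 B:185-206 g12:208-210 g9:212-232 g7:235-247 B:249-259
430 g9:6-17 B:18-31 g9:34-40 W:44-97 g9:101-205 g9:212-232 g7:235-247 B:249-258 g9:259-261
```

Run:
```python
from st import *
from scipy.optimize import least_squares
w=load("pics/w9.png")
def pr(x,z,y=.118): 
    p=wd([[x,y]]); return proj(w,[[p[0,0],p[0,1],z]])[0]
def rows(p):
    x,l=p; out=[]
    # local: h=60 top(rear) ; v across; lean l forward. pivot approx floor
    u=np.array([np.sin(l),np.cos(l)]); n=np.array([np.cos(l),-np.sin(l)])
    z0=.004+(max(.010*np.sin(l),0))
    for h,v in((.06,0),(.06,.01),(.057,.0205)):
        q=np.array([x,z0])+h*u+v*n; out.append(pr(*q)[1])
    return np.array(out)
for l in (0,.1,.2,.28):
    r=least_squares(lambda x:rows((x[0],l))-[207.5,184,157],[.12],x_scale=.01); print(l,r.x,r.fun, "lid-foot row",pr(r.x[0]+.0205,.004)[1])
print(pr(.149,.004),pr(.149,.062))
img=w["img"]
for r in (196,170):  # extents
    b=img[r].astype(int); m=(b[:,2]-b[:,0]>50) if r==196 else (b.mean(1)>155)
    i=np.where(m[180:480])[0]+180; print(r,i.min(),i.max())
```

```text
0 [0.1272] [-0.1585 -0.1065  0.2533] lid-foot row 144.90818906203776
0.1 [0.1214] [ 0.0001 -0.4784  0.4729] lid-foot row 154.83292420816284
0.2 [0.1155] [-0.2033 -0.8577  1.0536] lid-foot row 164.54178740718584
0.28 [0.111] [-0.6169 -1.1524  1.7664] lid-foot row 172.09833195755266
[314.6517 142.6914] [311.3891 154.3757]
196 180 405
170 226 397
```

>>> send_rows --pt "0.005 -0.001 0 0 0 0" --pt "0.005 -0.001 0 0 0 0" --pt "0 0 -0.01 0 0 0" --pt "0 0 -0.01 0 0 0" --pt "0 0 -0.01 0 0 0" --pt "0 0 -0.007 0 0 0" --pt "0 0 0 0 0 0"

```text
time_s: 11.5
eef_pos: [0.6474, 0.0558, 0.0116]
eef_rot: [-0.637, 0.771, 0.001, -0.001]
wrist_force: [-0.6, 0.2, -0.5]
finger_gap: 0.0298
```

```bash
python3 prof.py w10 230 313 350 390
```

```text
11.55 [0.6478 0.0558 0.0124] [104.7 113.6] [-1.1723  0.3287 -0.5143]
230 g8:0-5 g6:8-11 B:13-30 g9:32-41 W:44-84 g12:85-87 W:88-108 g9:113-192 g10:198-205 W:209-220 g11:222-224 B:228-257
313 g6:1-5 g9:8-11 B:12-29 g9:31-40 W:43-97 g9:101-112 B:114-189 W:194-196 g10:199-226 B:228-257
350 g9:0-11 B:12-29 g9:31-40 W:43-79 g9:84-90 g10:91-97 g9:98-112 B:114-189 W:194-215 g10:218-225 B:228-257
390 g9:0-12 B:13-29 g9:31-40 W:43-109 B:114-189 W:194-201 g10:204-225 B:228-257 g7:258-260
```

>>> send_rows --pt "0.0031 -0.0006 0 0 0 0" --pt "0.0031 -0.0006 0 0 0 0" --pt "0.0031 -0.0006 0 0 0 0" --pt "0.0031 -0.0006 0 0 0 0" --pt "0.0031 -0.0006 0 0 0 0" --pt "0.0031 -0.0006 0 0 0 0" --pt "0.0031 -0.0006 0 0 0 0" --pt "0.0031 -0.0006 0 0 0 0"

```text
time_s: 12.22
eef_pos: [0.6685, 0.0518, 0.0136]
eef_rot: [-0.637, 0.771, -0.0, -0.0]
wrist_force: [-2.7, 0.2, 0.6]
finger_gap: 0.0299
```

```bash
python3 prof.py w11 230 313 350 390
```

```text
12.2667 [0.669  0.0517 0.0136] [126.3 113.7] [-1.8742  0.6109  0.1299]
230 W:0-28 W:35-46 g8:50-66 g7:67-69 g7:72-75 B:77-91 g11:93-98 W:100-113 g12:114-119 g11:120-126 g10:127-134 g12:136-144 g11:145-148 g10:149-155 g9:156-185 W:188-214 g11:216-219 B:221-249 g9:253-261
313 W:0-10 W:17-28 g8:32-55 g7:56-58 g9:60-75 B:76-90 W:94-138 g9:143-157 B:159-186 W:188-190 g10:193-219 B:221-249 W:252-261
350 W:0-2 W:4-20 g8:24-49 g9:53-76 B:77-90 W:94-108 g11:110-114 g9:117-157 B:159-186 W:188-210 g12:211-214 g10:217-219 B:221-249 g10:252-261
390 W:2-11 g8:16-41 W:45-47 g9:51-75 B:76-90 W:94-107 g9:111-156 B:159-186 W:188-200 g10:203-218 B:221-249 g12:255-257
```

>>> send_rows --pt "0.0031 -0.0006 0 0 0 0" --pt "0.0031 -0.0006 0 0 0 0" --pt "0.0031 -0.0006 0 0 0 0" --pt "0.0031 -0.0006 0 0 0 0" --pt "0.0031 -0.0006 0 0 0 0" --pt "0.0031 -0.0006 0 0 0 0" --pt "0.0031 -0.0006 0 0 0 0" --pt "0.0031 -0.0006 0 0 0 0"

```text
time_s: 12.93
eef_pos: [0.6884, 0.048, 0.0135]
eef_rot: [-0.637, 0.771, -0.0, -0.0]
wrist_force: [-1.9, 0.3, 0.5]
finger_gap: 0.0299
```

>>> send_rows --pt "0.0025 -0.0005 0 0 0 0" --pt "0.0025 -0.0005 0 0 0 0" --pt "0 0 0 0 0 0" --pt "0 0 0 0 0 0"

```text
time_s: 13.27
eef_pos: [0.6922, 0.0472, 0.0135]
eef_rot: [-0.637, 0.771, -0.0, 0.0]
wrist_force: [-1.0, -0.8, 0.2]
finger_gap: 0.0303
```

```bash
python3 prof.py w12 230 313 350 390
```

```text
13.3167 [0.6922 0.0472 0.0135] [149.9 113.6] [-0.4136  0.7348 -0.1178]
230 W:0-5 W:14-85 g9:90-111 W:114-124 g9:129-135 B:140-152 g12:154-156 g11:157-163 g10:164-169 g9:170-183 g10:184-189 W:194-218 g11:222-224 B:226-255 g9:258-261
313 W:0-68 g9:73-82 g10:83-85 g9:86-93 W:97-107 g9:110-135 g7:137-139 B:140-152 g9:154-191 g10:197-224 B:227-261
350 W:0-64 g9:68-76 g9:78-86 W:90-100 g9:103-135 B:139-151 g9:153-191 W:193-212 g10:215-224 B:227-261
390 W:0-7 g12:8-16 W:18-53 g9:57-78 W:82-91 W:98-100 g9:106-135 B:139-151 g9:154-191 W:194-203 g10:207-224 B:227-261
```

>>> send_rows --pt "-0.003 0.0006 0 0 0 0" --pt "-0.003 0.0006 0 0 0 0" --pt "0 0 0.03 0 0 0" --pt "0 0 0.033 0 0 0" --pt "0 0 0.033 0 0 0" --pt "0 0 0.032 0 0 0" --pt "0 0 0 0 0 0"

```text
time_s: 13.9
eef_pos: [0.6892, 0.0483, 0.1215]
eef_rot: [-0.637, 0.771, -0.003, 0.003]
wrist_force: [0.1, -0.4, 0.3]
finger_gap: 0.0301
```

>>> send_rows --pt "0.0022 0 0 0 0 0.0577" --pt "0.0022 0 0 0 0 0.0577" --pt "0.0022 0 0 0 0 0.0577" --pt "0.0022 0 0 0 0 0.0577" --pt "0.0022 0 0 0 0 0.0577" --pt "0.0022 0 0 0 0 0.0577" --pt "0.0022 0 0 0 0 0.0577" --gripper 40

```text
time_s: 14.48
eef_pos: [0.6995, 0.0483, 0.1157]
eef_rot: [0.898, -0.439, 0.0, 0.0]
wrist_force: [-0.2, -0.1, -0.0]
finger_gap: 0.04
```

>>> send_rows --pt "0.0022 0 0 0 0 0.0577" --pt "0.0022 0 0 0 0 0.0577" --pt "0.0022 0 0 0 0 0.0577" --pt "0.0022 0 0 0 0 0.0577" --pt "0.0022 0 0 0 0 0.0577" --pt "0.0022 0 0 0 0 0.0577" --pt "0 0 0 0 0 0"

```text
time_s: 15.07
eef_pos: [0.7103, 0.0483, 0.1157]
eef_rot: [0.996, -0.092, 0.0, 0.0]
wrist_force: [-0.5, -1.1, -0.1]
finger_gap: 0.0402
```

Run:
```python
from st import *
w=grab("wrist","pics/w13.png");d=grab("side","pics/d13.png");o=ctrl.observe();print(o["eef_pos"],st(o["eef_pos"])*1000,o["eef_rot"],o["time_s"])
for i,a in(("w",w["img"]),("d",d["img"])):
    m=((a[:,:,2].astype(int)-a[:,:,0])>45).astype(np.uint8)
    n,l,s,c=cv2.connectedComponentsWithStats(m); print(i,[(s[k][:5].tolist()) for k in range(1,n) if s[k][4]>60])
```

```text
[0.71   0.0483 0.1157] [167.2263 118.0083] [ 0.9953 -0.0971  0.      0.    ] 15.1667
w [[210, 101, 167, 176, 3313], [268, 149, 75, 122, 5960], [268, 281, 101, 39, 920]]
d [[0, 0, 231, 359, 44408], [233, 173, 44, 67, 331], [198, 184, 57, 54, 1244]]
```

```bash
cat > asc.py <<'E'
from st import *
import sys
def asc(a,x0,x1,y0,y1,sx=6,sy=9):
    for r in range(y0,y1,sy):
        l=''
        for u in range(x0,x1,sx):
            p=np.median(a[r:r+sy,u:u+sx].reshape(-1,3),0).astype(int); m=p.mean()
            l+='B' if p[2]-p[0]>45 else 'O' if p[0]-p[2]>50 else '#' if m<60 else 'W' if m>190 else '+' if m>158 else '.' if m>120 else ':'
        print(r,l)
if __name__=="__main__":
    a=load("pics/%s.png"%sys.argv[1])["img"]; asc(a,*map(int,sys.argv[2:]))
E
python3 asc.py w13 150 460 60 400
```

```text
60 ....+WWWWW..............WWWWWWWWWWW..+.....OO.OO..+O
69 .....WWWWWW..............WWWWWWWWWW..+...O...OO....:
78 ......WWWWWW..............WWWWWWWWW+..+.WW+OO.OOO...
87 ......+WWWWW+.............+WWWWWWWWW..W.W+..+..+.:OO
96 +++++.:.WWWW+..............WWWWWWWW+..+.+++OOOOOOOWW
105 ........WWBB:.......................B.+.+...........
114 ........WWB::.......................BB+.++W+.++.+WWW
123 ++++++++WWBB:.......................BB.+..+........W
132 ++++++++.WBB:.......................BB.+..+.........
141 ++++++++...B:.......................BB.+.WWWW++.+...
150 ++++++++...B:...++.........BBBBWWWW+BB.+.+WWWW+W....
159 ++++++++...B::..+W+........BBBBBWWW+BB.+.++WWW+++.++
168 ++++++++...B::...WW+.......BBBBB+WW+B.:.+++WWW++++..
177 ++W+++++...B::...WW+BBBBBBBBBBBB+WW+B.:.+.++W++..+W.
186 ++W++++++..B::...WW+BBBBBBBBBBBB+W+.B.:.+.++W++++.++
195 +++++++++..BB:...WW+BBBBBBBBBBBB+W.:B...+.++W+++++.+
204 +++W+++++..BB:...W++BBBBBBBBBBBBWW.:B...+.+++++++++.
213 +++W+++++...B:...W++BBBBBBBBBBBBWW.:B....+++++++++++
222 +++W+++++...B:...W++BBBBBBBBBBBBWW.:B....+++++++++++
231 +++W+++++...B:...+
[... 360 characters left out ...]
################
294 #####################+++++++++++++.B################
303 ####################:++++++++++++++B:#########:::###
312 ####################BBBBBBBBBBBBBBBB.:########:::::#
321 ###:################.+O.+O+.O.+O::::.:#########:::##
330 #:++#####################:OOOOO:###############::###
339 #+:#######+###################################O:####
348 #########++###################################:.:###
357 #######.+++###################################:..:##
366 ######+++.######################################::::
375 ####:++:##########################################::
384 ###++:##############################################
393 ##+.################################################
```

Run:
```python
from st import *
w=load("pics/w13.png")
f=lambda n,p,z:print(n,*(st(world(w,p,z))*1000).round(1).tolist())
f("base near x",[(312,152),(312,262)],.064);f("base/lid",[(340,152),(342,262)],.064);f("lid far",[(357,155),(354,262)],.064)
f("far rim inner",[(366,130),(366,200)],.032)
```

```text
base near x [162.0, 162.3] [161.8, 85.7]
base/lid [179.8, 162.4] [182.8, 85.8]
lid far [190.6, 160.6] [191.2, 85.8]
far rim inner [200.3, 174.9] [202.6, 122.2]
```

>>> send_rows --pt "0.0068 -0.0013 0 0 0 0" --pt "0.0068 -0.0013 0 0 0 0" --pt "0 0 -0.025 0 0 0" --pt "0 0 -0.025 0 0 0" --pt "0 0 -0.025 0 0 0" --pt "0 0 -0.01 0 0 0" --pt "0 0 -0.006 0 0 0" --pt "0 0 0 0 0 0" --gripper 36

```text
time_s: 15.83
eef_pos: [0.7211, 0.0461, 0.0425]
eef_rot: [0.995, -0.095, -0.0, 0.0]
wrist_force: [0.2, -0.2, 0.7]
finger_gap: 0.0358
```

>>> send_rows --pt "-0.0037 0.0007 0 0 0 0" --pt "-0.0037 0.0007 0 0 0 0" --pt "-0.0037 0.0007 0 0 0 0" --pt "-0.0037 0.0007 0 0 0 0" --pt "-0.0037 0.0007 0 0 0 0" --pt "-0.0037 0.0007 0 0 0 0" --pt "-0.0037 0.0007 0 0 0 0" --pt "-0.0037 0.0007 0 0 0 0"

```text
time_s: 16.5
eef_pos: [0.6971, 0.0507, 0.0433]
eef_rot: [0.995, -0.095, 0.0, -0.0]
wrist_force: [0.2, -0.1, -0.1]
finger_gap: 0.0359
```

```bash
python3 prof.py w14 313 >/dev/null; python3 asc.py w14 150 460 60 330; python3 -c "
from h import *;o=ctrl.observe();print(o['wrist_force'],o['time_s'])"
```

```text
60 WWWWWWWW+...................WWWWWWWWWWWWWW......WWWW
69 +WWWWWWWW...................+WWWWWWWWWWWWW......WWW.
78 .+WWWWWWWW...................+WWWWWWWWWWWW+.....WW+.
87 ::+WWWWWWWW...................WWWWWWWWWWWW+.....WWWW
96 .:WWW+BBBBBBBBBBBBBBBBBBBBBBBBBBBBBBBBBBBBBBBB..WW..
105 .:+WWWBB::.................................:BB..+WWW
114 ...WWWBB::.................................:BB..+WWW
123 ++:WWWBB:::................................:BB...W+W
132 WW:.WWBB:::...............................:.BB...W..
141 WW:..WBB:::...............................:.BB...WW+
150 WW....+BB::.................................BB...WWW
159 WW+:...BB::.....W.............BB..WWWWWWWW..BB...WWW
168 WW+:...BB::....+WW..........BBBBWWWWWWWWWW..BB...+WW
177 WWW:...BB::....+WWW.......BBBBBWWWW.WWWWWW..BB...+WW
186 WWW:...BB:::....WWWW......BBBBWWWW+.+WWWWW..BB...+WW
195 WWW....BB:::....WWWW+B.:::BBBBWWWW...WWWWW.BB:....WW
204 WWW+:...B:::....WWWWBBBBBBBBBBWWWW...+WWW+.BB:....WW
213 WWW+:...BB::....WWWWBBBBBBBBBBWWWW....WWW+.BB:....WW
222 WWWW:...BB::....WWWWBBBBBBBBBBWWWW....+WW+.BB:....WW
231 WWWW:...BB::....+WWW+BBBBBBBBBWWWW..+..WW..BB:....+W
240 WWWW....BB::....WW.++:#BBBBBBBWWWW.#++.WW..BB.....+W
249 WWWW+:..BB:::...+::++##BBBBBBBWWWW.#.+.:+..BB.....+W
258 WWWW+:...B:::...::++:##BBBBBBBWWWW:##++:#..B......+W
267 +WWWW:...BB::.::##:+:##BBBBBBBWWWW.##+:###:B.+.....W
276 WWWW+:###:B:::########BBBBBBBBWWWW.#########.+.:####
285 W+:###################+WWWBBBBWWWW.#################
294 :#####################WWWWBBBBWWWW.:################
303 #####################.W+WWBBBBWWWW..#########::::###
312 ####################:+W+WWBBBBWWWW..::########::::##
321 ####.###############++++WWBBBBWWWW...#########:::::#
[ 1.25181567 -0.26172668  0.41263639] 16.55
```

>>> send_rows --pt "-0.0037 0.0007 0 0 0 0" --pt "-0.0037 0.0007 0 0 0 0" --pt "-0.0037 0.0007 0 0 0 0" --pt "-0.0037 0.0007 0 0 0 0" --pt "-0.0037 0.0007 0 0 0 0" --pt "0 0 0 0 0 0"

```text
time_s: 17.05
eef_pos: [0.6819, 0.0536, 0.0431]
eef_rot: [0.995, -0.095, -0.0, 0.0]
wrist_force: [-2.0, 0.5, 0.1]
finger_gap: 0.0359
```

```bash
python3 prof.py w15 313 |head -1; python3 asc.py w15 150 480 60 330
```

```text
17.1 [0.6822 0.0535 0.0432] [138.9 117.9] [-2.2962  1.1109  1.4072]
60 ....WWWWWWWWW...................+WWWWWWWWWWWWW+.......+
69 .....WWWWWWWW+...................WWWWWWWWWWWWWW.......+
78 ++++..WWWWWWWW....................WWWWWWWWWWWWW.......+
87 WWWW.::WWWWWWWW...................+WWWWWWWWWWWW.......+
96 .......+WWWBBBBBBBBBBBBBBBBBBBBBBBBBBBBBBBBBBBBBBBB...+
105 ........WWWBB::................................:::B...+
114 .......:WWWBB::................................:::B...+
123 +W+WW++.WWWBB::................................::BBB..+
132 WW+WWWW.+WWBB::................................:.BB....
141 WW+WWWW..WWBB::................................:.BB....
150 WWWWWWW+..W+B::..................................BB....
159 WWW+WWWW....BB:.....W...........:BBB..+WW+WWWW...BB....
168 WWWWWWWW....BB::....WW...:BBBBBBB:.++++WWWWWWW...BB....
177 WWWWWWWW....BB::....WWBBBBB:....+++++++WWWWWWW...BB....
186 WWWWWWWW....BB::....WWBBB+...++++..+++++WWWWWW..BBB....
195 WWWWWWWW....BB::....WWBBB+W.++.....+++..WWWWWW..BB.....
204 WWWWWWWW+...BB::....WWBBB+WWW+.+++.+++..WWWWWW..BB:....
213 WWWWWWWW+...BB::....WWBBB.WWW+.....+++..WWWWW+..BB.....
222 WWWWWWWWW....B::....WWBBB.WWW...++.+++.+WWWWW+..BB.....
231 WWWWWWWWW....BB:....++BBB.WWW++.....++..WWWWW+..BB.....
240 WWWWWWWWW....BB:..:.+:BBB.WWW+..++.#++:..WWWW..BBB.....
249 WWWWWWWWW....BB::::++#BBBBWWW+++...#.+.::WWWW..BB......
258 WWWWWWWWW+...BB:::++:##BBBWWW+..++.##++:#+WWW..BB......
267 +WWWWWWWW+...BB###:.:##BBBWWW+++...##+:###:WW..BB+.....
276 +WWW+:###::..:########:BBBWWW+..++.#########+..B####:..
285 W+:###################.BBB+WW.++..+###################:
294 :#####################+BBB.WW+..+++:###################
303 #####################.WBBB.+W+.+++..#########::::######
312 ####################:WWBBB..++++....::#######:::::#####
321 ####.###############:WWBBB...++......#########:::::#::#
```

Run:
```python
from st import *
w=load("pics/w15.png");a=w["img"]
f=lambda n,p,z:print(n,*(st(world(w,p,z))*1000).round(1).tolist())
print([tuple(int(v) for v in a[205:209,u].mean(0)) for u in range(270,412,4)])
for z in (.004,.015,.025): f(z,[(340,205),(360,205),(376,205),(384,205)],z)
f("floor near/far",[(243,205),(430,205)],.004); f("rear top",[(282,205),(300,205)],.046)
```

```text
[(176, 173, 170), (200, 197, 194), (197, 195, 192), (186, 185, 189), (60, 115, 199), (62, 116, 199), (63, 117, 200), (51, 99, 176), (142, 145, 165), (217, 212, 207), (216, 212, 206), (213, 209, 203), (216, 212, 206), (190, 186, 181), (146, 150, 159), (141, 146, 158), (146, 149, 159), (154, 155, 158), (161, 159, 158), (165, 162, 160), (166, 163, 161), (163, 161, 161), (151, 151, 159), (166, 163, 161), (168, 164, 161), (166, 164, 161), (168, 164, 161), (178, 174, 172), (137, 134, 132), (141, 137, 136), (195, 192, 190), (196, 193, 191), (197, 194, 191), (196, 193, 191), (199, 195, 193), (198, 194, 192)]
0.004 [150.9, 130.8] [163.3, 130.8] [173.3, 130.8] [178.3, 130.8]
0.015 [150.2, 134.1] [161.9, 134.1] [171.2, 134.0] [175.9, 134.0]
0.025 [149.6, 137.0] [160.6, 137.0] [169.4, 137.0] [173.8, 137.0]
floor near/far [90.5, 130.8] [207.1, 130.8]
rear top [120.5, 143.1] [129.1, 143.1]
```

>>> send_rows --pt "-0.0025 0.0005 0 0 0 0" --pt "-0.0025 0.0005 0 0 0 0" --pt "-0.0025 0.0005 0 0 0 0" --pt "0 0 0 0 0 0"

```text
time_s: 17.43
eef_pos: [0.6761, 0.0548, 0.0431]
eef_rot: [0.995, -0.095, -0.0, 0.0]
wrist_force: [-1.4, 0.7, 0.1]
finger_gap: 0.0358
```

```bash
python3 prof.py w16 313 |head -1; python3 asc.py w16 200 480 140 330
```

```text
17.4833 [0.6764 0.0547 0.0432] [133.  117.9] [-1.2777  1.0709 -0.148 ]
140 W.WWWBB:................................:..BB..
149 W..+WBB::.................................:BB..
158 W....BB::....++...........:::...WW++WWW...BBB..
167 W+...BB::....WW..BBBBBBBBB::.+++WWWWWWW+..BB...
176 W+...BB::....WBBBB......++++++++WWWWWWW+..BB...
185 WW....B::....WBBBWWW++++++++++++WWWWWWW...BB...
194 WW....BB:....+BBBWWW++++++++++++.WWWWWW...BB...
203 WW....BB:....+BBBWWW+++++++++++..WWWWWW...BB...
212 WW....BB:....+BBBWWW+++++++++++.+WWWWWW..BBB...
221 WW+...BB:....+BBBWWW+++++++++++.+WWWWW+..BB:...
230 WW+...BB:.....BBBWWW++++++.++++..+WWWW+..BB....
239 WW+...BB::.++#BBBWWW++++++::+++...WWWW+..BB....
248 WWW...BB::.+.#BBBWWW++++++:#++::..WWWW...BB....
257 WWW....B#:++##BBBWWW++++++##:++::.WWWW..:BB....
266 WWW...:###:+##BBBWWW++++++###+:##:.WWW..BB+....
275 #.W..:########.BB.WW++++++:########:W+.:###::..
284 ##############+BB.WW+++++++###################:
293 #############:+BB..W+++++++####################
302 #############.+BB..W++++++.:#########::::######
311 ############:.+BB...++++....:#########::::#####
320 ############..++B...+........#########::::##:##
329 ################:.+++.:::#############::::##:.:
```

>>> send_rows --pt "-0.0025 0.0005 0.001 0 0 0" --pt "-0.0025 0.0005 0.001 0 0 0" --pt "-0.0025 0.0005 0.001 0 0 0" --pt "0 0 0.003 0 0 0" --pt "0 0 0.01 0 0 0" --pt "0 0 0.03 0 0 0" --pt "0 0 0.03 0 0 0" --pt "0 0 0 0 0 0"

```text
time_s: 18.15
eef_pos: [0.6727, 0.0558, 0.1092]
eef_rot: [0.995, -0.095, 0.004, -0.0]
wrist_force: [0.2, 0.4, -0.6]
finger_gap: 0.0361
```

```bash
python3 prof.py w17 313 |head -1; python3 asc.py w17 150 480 100 330
```

```text
18.2 [0.6719 0.0558 0.1072] [128.4 118.2] [-0.2966 -0.3338 -0.1611]
100 ................WW+BBBBBBBBBBBBBBBBBBBBBBBBBBB.:++..OOO
109 ................+WBB:.......................:BB:++++...
118 .........+...+..+W+B:.......................:BB:+++...+
127 +++++++++++++++++W+B:.......................:BB:++.....
136 +++++++++++++++++W+B:........................BB:.+++...
145 ++++++++++++++++.+.B:.................++..+..BB:.++++++
154 ++++++++++++++++...B:.BWWWWW+++++++..+++++++.B:::++++++
163 ++++++++++++++++...B:..WWWWWWWWWWWW..++++++..B:::++++++
172 +++++++++++++++++..B:..WWWWWWWWWWWW..++++++..B:::++++++
181 +++++++++++++++++..B:..WWWWWWWWWWW+BB++++++.:B:::++++++
190 +++++++++++++++++..B:..WWWWWWWWWWW+BB.+++++.BB:::++++++
199 .++++++++++++++++..B:..WWWWWWWWWWW+BB..++++.BB:::.+++++
208 .++++++++++++++++..B:..WWWWWWWWWWW+BB..++++.BB:::.+++++
217 +++++++++++++++++..BB..WWWWWWWWWWW+BB...+++.B.::::+++++
226 +++++++++++++++++..BB..WWWWWWWWWWW+BB..++++.B..:::+++++
235 +++++++++++++++++...+.:WWWWWWWWWWW.:+++++++.B.+:::+++++
244 +++++++++++++++++:#++##+WWWWWWWWWW:#++::++..B.+:::+++++
253 +++++++++++++++++::+.##.+.........:#:++#:+..B.W:::+++++
262 ++++++++++++++++##.+###.++++++++++.##++:#:.BB.W:::+++++
271 +++++++..+++++#####:###.+++++++++++##.#####BB+W::::++++
280 +++.######.::#########:.+++++++++++##########:.######:+
289 +:####################:.+++++++++++:###################
298 ######################::++++++++++++###################
307 #####################::++++++++++::+:##################
316 ####################BBBBBBBBBBBBBBBBB##################
325 ###++###############:.::........:::::###############:O:
```

Run:
```python
from st import *
w=load("pics/w17.png")
f=lambda n,p,z:print(n,*(st(world(w,p,z))*1000).round(1).tolist())
f("lid corners",[(286,155),(357,155),(354,251),(290,251)],.0245)
f("tray L wall inner rim",[(300,106)],.032);f("right rim",[(300,320)],.032);f("near rim",[(267,200)],.032);f("far",[(413,200)],.032)
for r in(156,160,200,240): print(r,prof if 0 else [tuple(int(v) for v in w["img"][r,u]) for u in range(270,370,6)])
```

```text
lid corners [104.1, 156.9] [157.0, 156.9] [156.9, 79.1] [105.0, 79.3]
tray L wall inner rim [115.6, 191.7]
right rim [112.4, 19.7]
near rim [89.7, 124.3]
far [199.3, 124.0]
156 [(82, 90, 119), (128, 124, 122), (129, 126, 126), (176, 179, 194), (184, 185, 193), (184, 185, 190), (160, 157, 159), (147, 146, 148), (135, 135, 139), (130, 129, 136), (131, 131, 135), (133, 132, 137), (134, 134, 139), (130, 130, 137), (133, 132, 139), (80, 93, 127), (132, 129, 127)]
160 [(78, 91, 127), (127, 124, 121), (125, 123, 124), (214, 210, 207), (203, 202, 204), (203, 203, 205), (203, 202, 205), (203, 201, 204), (196, 196, 199), (181, 182, 187), (180, 181, 186), (180, 181, 186), (194, 195, 197), (193, 193, 196), (201, 198, 197), (100, 107, 135), (130, 127, 125)]
200 [(51, 99, 178), (121, 119, 116), (131, 128, 126), (189, 189, 195), (189, 190, 200), (188, 188, 197), (190, 190, 200), (188, 190, 197), (187, 188, 198), (187, 189, 198), (187, 188, 198), (188, 189, 198), (187, 188, 198), (187, 187, 197), (193, 188, 188), (36, 70, 129), (33, 64, 126)]
240 [(165, 166, 171), (168, 167, 169), (39, 40, 41), (136, 143, 173), (194, 194, 201), (189, 189, 196), (191, 190, 197), (194, 192, 197), (192, 191, 198), (193, 192, 198), (191, 190, 197), (191, 189, 196), (193, 191, 197), (194, 192, 198), (216, 210, 208), (38, 35, 41), (166, 166, 168)]
```

>>> send_rows --pt "-0.0053 -0.0372 0 0 0 0" --pt "-0.0053 -0.0372 0 0 0 0" --pt "0 0 -0.035 0 0 0" --pt "0 0 -0.035 0 0 0" --pt "0 0 -0.035 0 0 0" --pt "0 0 -0.01 0 0 0" --pt "0 0 0 0 0 0" --gripper 15

```text
time_s: 18.78
eef_pos: [0.6608, -0.0036, 0.0096]
eef_rot: [0.995, -0.095, -0.002, -0.0]
wrist_force: [0.7, -0.3, 0.2]
finger_gap: 0.0149
```

>>> send_rows --pt "0 0 -0.001 0 0 0" --pt "0 0 -0.001 0 0 0" --pt "0 0 -0.001 0 0 0" --pt "0 0 -0.001 0 0 0"

```text
time_s: 19.12
eef_pos: [0.6627, -0.0036, 0.0101]
eef_rot: [0.995, -0.095, 0.001, 0.0]
wrist_force: [-0.3, -0.5, -0.1]
finger_gap: 0.0152
```

>>> send_rows --pt "0 0 -0.0015 0 0 0" --pt "0 0 -0.0015 0 0 0" --pt "0.0007 0.0037 0 0 0 0" --pt "0.0007 0.0037 0 0 0 0" --pt "0.0007 0.0037 0 0 0 0" --pt "0.0007 0.0037 0 0 0 0" --pt "0.0007 0.0037 0 0 0 0" --pt "0.0007 0.0037 0 0 0 0"

```text
time_s: 19.78
eef_pos: [0.6655, 0.0144, 0.0064]
eef_rot: [0.995, -0.095, 0.0, 0.0]
wrist_force: [-0.2, -0.2, -0.3]
finger_gap: 0.0154
```

>>> send_rows --pt "0.0007 0.0037 0 0 0 0" --pt "0.0007 0.0037 0 0 0 0" --pt "0.0007 0.0037 0 0 0 0" --pt "0.0007 0.0037 0 0 0 0" --pt "0.0007 0.0037 0 0 0 0"

```text
time_s: 20.2
eef_pos: [0.6684, 0.0291, 0.0064]
eef_rot: [0.995, -0.095, 0.0, 0.0]
wrist_force: [-0.6, -0.3, 0.1]
finger_gap: 0.0152
```

```bash
python3 prof.py w18 313 |head -1; python3 asc.py w18 180 480 0 290
```

```text
20.25 [0.6684 0.0296 0.0064] [129.9  91.9] [ 0.2599  0.952  -0.2065]
0 +++++++..................:..::::..++++++++++++++++
9 +W+BBBBBBBBBBBBBBBBBBBBBBBBBBBBBBBBBBBBBBBBBBBBBBB
18 WWWBBBBBBBBBBBBBBBBBBBBBBBBBBBBBBBBBBBBBBBBBBBBBBB
27 WWWBBB::::::::::::::::::::::::::::::::::::::::::::
36 WWWBBB:::.........................................
45 WWWBBB:::.........................................
54 WWW+BB:::...+WWWWWWWWWWWWWWWWWWWWWW...............
63 WWW+BB:::...WWWWWWWWWWWWWWWWWWWWWWW+..............
72 WWWWBB:::...WWWWWWWWWWWWWWWWWWWWWWW+..............
81 .WWWBBB::...WWWWWWWWWWWWWWWWWWWWWWW+..............
90 .+WWBBB::...WWWWWWWWWWWWWWWWWWWWWWW...............
99 ..+WBBB::...WWWWWWWWWWWWWWWWWWWWWWW...............
108 ...+BBB:::..WWWWWWWWWWWWWWWWWWWWWW+......++.......
117 ....BBB:::..WWWWWWWWWWWWWWWWWWWWWWW....++W++++++++
126 .....BB:::..+WWWWWWWWWWWWWWWWWWWWWW....++W++++++++
135 :....BB:::..+WWWWWWWWWWWWWWWWWWWWWW....++W+++++++.
144 :....BB:::...WWWWWWWWWWWWWWWWWWWWWW...+++W+++++++.
153 :....BBB::...WWWWWWWWWWWWWWWWWWWWWW...+++++++++++.
162 :....BBB::...WWWWWWWWWWWWWWWWWWWWW+BBB+++++++++++.
171 :....BBB::...WWWWWWWWWWWWWWWWWWWWW+BBB+++++++++++.
180 .:...BBB::...WWWWWWWWWWWWWWWWWWWWW+BBB.+W++++++++.
189 .:....BB::...WWWWWWWWWWWWWWWWWWWWW.BBB.+++++++++..
198 +:....BB:::..WWWWWWWWWWWWWWWWWWWWW:BBB..++++++++..
207 +:....BB:::..WWWWWWWWWWWWWWWWWWWW+:BBB...+++++++..
216 W:....BB:::..WWWWWWWWWWWWWWWWWWWW+BBBB....++++++..
225 W:....BBB::..WWWWWWWWWWWWWWWWWWWW+BBB:....++++++..
234 +.:...BBB::...WWWWWWWWWWWWWWWWWWWWBBB:....+++++...
243 ++:...BBB::.....:#.+#BBBBB#++##BBBBBB....++++++...
252 ++:....BB::....:::++#BBBBB#.+:#:BBBBB...+++++++...
261 ++:....BB::....##:++#BBBBB#:+:##BBBBB++++++++++...
270 ++:...::::::.:#####:#BBBBB#:#####:BBB+:::++++++...
279 ++::#################.....:########::######:++....
288 .####################.....:###################:...
```

>>> send_rows --pt "0.0005 0.0025 0 0 0 0" --pt "0.0005 0.0025 0 0 0 0" --pt "0.0003 0.0013 0 0 0 0" --pt "0 0 0 0 0 0"

```text
time_s: 20.58
eef_pos: [0.6693, 0.0342, 0.0063]
eef_rot: [0.995, -0.095, 0.0, -0.0]
wrist_force: [-1.2, 0.3, -0.1]
finger_gap: 0.015
```

```bash
python3 prof.py w19 250 300 340
python3 - <<'E'
from st import *
w=load("pics/w19.png")
f=lambda n,p,z:print(n,*(st(world(w,p,z))*1000).round(1).tolist())
f("rim L inner",[(300,27)],.032);f("row54 lid",[(300,54)],.0245);f("35 lid",[(300,40)],.0245);
E
```

```text
20.6333 [0.6693 0.0341 0.0063] [129.9  96.4] [-1.1587  0.317   0.4588]
250 g8:0-20 B:23-38 g6:41-49 g8:51-53 g9:57-116 g8:117-124 g9:125-127 g8:128-261
300 g8:0-20 B:22-38 g6:41-49 g8:51-53 W:57-238 g8:245-251 g7:252-256 g6:257-260
340 g8:0-20 B:22-38 g6:41-49 W:57-202 W:204-238 g5:241-246 k:249-261
rim L inner [123.2, 192.7]
row54 lid [122.6, 185.4]
35 lid [122.7, 190.2]
```

>>> send_rows --pt "0.0004 0.002 0 0 0 0" --pt "0 0.0005 0 0 0 0" --pt "0 -0.002 0 0 0 0" --pt "0 -0.002 0.03 0 0 0" --pt "0 0 0.04 0 0 0" --pt "0 0 0.04 0 0 0" --pt "0 0 0.03 0 0 0"

```text
time_s: 21.22
eef_pos: [0.67, 0.0326, 0.1208]
eef_rot: [0.995, -0.095, 0.001, -0.0]
wrist_force: [0.7, 0.5, 0.7]
finger_gap: 0.0148
```

>>> send_rows --pt "-0.0181 -0.0054 0 0 0 -0.0577" --pt "-0.0181 -0.0054 0 0 0 -0.0577" --pt "-0.0181 -0.0054 0 0 0 -0.0577" --pt "-0.0181 -0.0054 0 0 0 -0.0577" --pt "-0.0181 -0.0054 0 0 0 -0.0577" --pt "-0.0181 -0.0054 0 0 0 -0.0577" --pt "-0.0181 -0.0054 0 0 0 -0.0577" --gripper 30

```text
time_s: 21.8
eef_pos: [0.5675, 0.0022, 0.1184]
eef_rot: [0.867, -0.498, 0.0, -0.0]
wrist_force: [0.6, 0.4, 0.1]
finger_gap: 0.0302
```

>>> send_rows --pt "-0.0181 -0.0054 0 0 0 -0.0577" --pt "-0.0181 -0.0054 0 0 0 -0.0577" --pt "-0.0181 -0.0054 0 0 0 -0.0577" --pt "-0.0181 -0.0054 0 0 0 -0.0577" --pt "-0.0181 -0.0054 0 0 0 -0.0577" --pt "-0.0181 -0.0054 0 0 0 -0.0577" --pt "0 0 0 0 0 0"

```text
time_s: 22.38
eef_pos: [0.4793, -0.0238, 0.1185]
eef_rot: [-0.634, 0.773, 0.001, -0.001]
wrist_force: [1.1, -0.3, 1.0]
finger_gap: 0.0303
```

```bash
python3 prof.py w20 313 |head -1; python3 asc.py w20 120 640 0 290
```

```text
22.4333 [ 0.4809 -0.0237  0.1187] [-44.2   4. ] [ 0.9003 -0.1156  0.0849]
0 BBBBBBBBBB:::::::::::::::::::BB::OO.........:::::::::::::::::::::::::::::::OO::++++...:
9 BBBBBBBBBBBBBBBBBBBBBBBBBBBBBBB::OOOOOOOOOOOOOOOOOOOOOOOOOOOOOOOOOOOOOOOOOOOO:::.::::::
18 ::::::::::::::::::::::::::::::::::::::::::::::::::::::::::::::::::::::::::::::::..:::::
27 ....++++++++++++++++++++++++++++++++++++++++++++++++++++++++++++++++++++.........::::::
36 +++++++++++++++++++++++++++++++++++++++++++++++++++++++++++++++++++++++++++.....:::::::
45 ++++++++++++++++++++++++++++++++++++++++++++++++++++++++++++++++++++++++++..:::::::::::
54 ++++++++++++++++++++++++++++++++++++++++++++++++++++++++++++++++.:::.+++.::::::::::::::
63 ++++++++++++++++++++++++++++++++++++++++++++++++++++++++++++++.::::::::::::::::::::::::
72 +++++++++++++++++++++++++++++++++++++++++++++++++++++++++++++::::::::::::::::::::::::::
81 +++++++++++++++++++++++++++++++++++++++++++++++++++++++++++::::::::::::::::::::::::::::
90 +++++++++++++++++++++++++++++++++++++++++++++++++++++++++:::::::::::::::::::::::::::..:
99 ++++++++++++++++++++++++
[... 1295 characters left out ...]
++++++++++O:B+++++++++++++++++::::::::::::::++++++++++++
234 ::::::::::::::::::::::::::::#::::::::::#::::::::::::::::::::::::::::::::::::.++++++++++
243 ::::.:.................:#::##.........:#::#:.++++++++++++++++++++++++++++++++++++++++++
252 +++++++++++++++++++++++##::##+++++++++.#:::#:+++++++++++++++++++++++++++++++++++++++.::
261 ++++++++++++++++++++++###::##+++++++++.##::##+++++++++++++++++++++++++++++++++++++.::::
270 +++++++++++++...++++:#######:++++++++++##:#####....+..++++++++++++++++++++++++++:::::::
279 ++++++++++:######.:#########.++++++++++##########::######+++++++++++++++++++++:::::::::
288 +++++++.####################+++++++++++####################:++++++++++++++++:::::::::::
```

Run:
```python
from st import *
w=load("pics/w20.png")
f=lambda n,p,z:print(n,*(st(world(w,p,z))*1000).round(1).tolist())
f("O lid",[(262,157),(364,157),(364,229),(264,229)],.053); f("R lid",[(382,157),(484,160),(484,229),(382,229)],.053)
f("orange rim near corners",[(318,12),(572,14)],.032);f("deck edge",[(300,22),(500,22)],.04)
f("upstand top",[(200,217),(500,237)],.07)
```

```text
O lid [-5.5, 44.3] [-6.0, -25.4] [-58.3, -26.9] [-57.8, 45.8]
R lid [-6.0, -37.7] [-8.4, -108.3] [-59.0, -115.0] [-58.4, -40.1]
orange rim near corners [89.4, 5.4] [89.1, -168.7]
deck edge [81.2, 17.1] [81.2, -114.7]
upstand top [-42.7, 84.4] [-58.4, -117.2]
```

>>> send_rows --pt "0 0 -0.03 0 0 0" --pt "0 0 -0.03 0 0 0" --pt "0 0 -0.01 0 0 0" --pt "0 0 -0.003 0 0 0" --pt "0 0 0 0 0 0"

```text
time_s: 22.85
eef_pos: [0.4818, -0.0234, 0.0597]
eef_rot: [-0.637, 0.771, 0.0, -0.0]
wrist_force: [-0.4, 0.0, -0.1]
finger_gap: 0.0298
```

>>> send_rows --pt "0.001 0.005 -0.000625 0 0 0" --pt "0 0 -0.000625 0 0 0" --pt "0 0 -0.000625 0 0 0" --pt "0 0 -0.000625 0 0 0" --pt "0 0 -0.000625 0 0 0" --pt "0 0 -0.000625 0 0 0"

```text
time_s: 23.35
eef_pos: [0.4823, -0.0195, 0.0572]
eef_rot: [-0.637, 0.771, -0.0, 0.0]
wrist_force: [-0.6, -0.5, -0.3]
finger_gap: 0.0301
```

>>> send_rows --pt "0 0 -0.0005 0 0 0" --pt "0 0 -0.0005 0 0 0" --pt "0 0 -0.0005 0 0 0" --pt "0 0 -0.0005 0 0 0"

```text
time_s: 23.68
eef_pos: [0.4822, -0.0195, 0.0553]
eef_rot: [-0.637, 0.771, 0.0, -0.0]
wrist_force: [-0.6, 0.1, 0.4]
finger_gap: 0.0299
```

>>> send_rows --pt "0 0 -0.0005 0 0 0" --pt "0 0 -0.0005 0 0 0" --pt "0 0 0 0 0 0"

```text
time_s: 23.93
eef_pos: [0.4822, -0.0195, 0.0545]
eef_rot: [-0.637, 0.771, 0.0, -0.0]
wrist_force: [-1.0, 0.0, 0.0]
finger_gap: 0.03
```

>>> send_rows --pt "0 0 -0.0005 0 0 0" --pt "0 0 -0.0005 0 0 0" --pt "0 0 0 0 0 0"

```text
time_s: 24.18
eef_pos: [0.4822, -0.0195, 0.0537]
eef_rot: [-0.637, 0.771, -0.0, -0.0]
wrist_force: [-0.1, 0.5, -0.1]
finger_gap: 0.03
```

>>> send_rows --pt "0 0 -0.0005 0 0 0" --pt "0 0 -0.0005 0 0 0" --pt "0 0 0 0 0 0"

```text
time_s: 24.43
eef_pos: [0.4822, -0.0195, 0.0536]
eef_rot: [-0.637, 0.771, -0.0, 0.0]
wrist_force: [-2.3, -0.8, 11.6]
finger_gap: 0.0301
```

>>> send_rows --pt "0 0 0.0004 0 0 0" --pt "0.003 -0.0006 0 0 0 0" --pt "0.0075 -0.0014 0 0 0 0" --pt "0.0098 -0.0019 0 0 0 0" --pt "0.0098 -0.0019 0 0 0 0" --pt "0.0098 -0.0019 0 0 0 0" --pt "0.0098 -0.0019 0 0 0 0"

```text
time_s: 25.02
eef_pos: [0.5222, -0.0271, 0.0537]
eef_rot: [-0.637, 0.771, 0.0, -0.0]
wrist_force: [-2.6, -0.1, 8.7]
finger_gap: 0.0299
```

>>> send_rows --pt "0.0098 -0.0019 0.0001 0 0 0" --pt "0.0098 -0.0019 0 0 0 0" --pt "0.0075 -0.0014 0 0 0 0" --pt "0 -0.0035 0 0 0 0" --pt "-0.0015 -0.008 0 0 0 0"

```text
time_s: 25.43
eef_pos: [0.5432, -0.0401, 0.0537]
eef_rot: [-0.637, 0.771, -0.001, 0.001]
wrist_force: [-0.1, 2.2, 6.6]
finger_gap: 0.0299
```

>>> send_rows --pt "-0.0021 -0.0107 0 0 0 0" --pt "-0.0021 -0.0107 0 0 0 0" --pt "-0.0021 -0.0107 0 0 0 0" --pt "-0.0021 -0.0107 0 0 0 0" --pt "-0.0021 -0.0107 0 0 0 0" --pt "-0.0021 -0.0107 0 0 0 0" --pt "-0.0015 -0.0075 0 0 0 0" --pt "0 0 0 0 0 0"

```text
time_s: 26.1
eef_pos: [0.5313, -0.0989, 0.0537]
eef_rot: [-0.636, 0.771, -0.0, 0.0]
wrist_force: [-0.4, -1.3, 4.8]
finger_gap: 0.0298
```

```bash
python3 prof.py w21 313 |head -1; python3 asc.py w21 120 640 0 260
```

```text
26.15 [ 0.5313 -0.0987  0.0537] [ 19.5 -60.1] [-0.5791 -2.4084  6.2394]
0 ++++++BB:::OOO::.........+++++++OOOOOOOOOOOOOOOOOO+++++++++++++++++....OO....++++++....
9 ++++++BB:::OOO::.........+WWWWW+OOOOOOOOOOOOOOOOOO++++++++++++++++++..OOO...+++++++....
18 ++++++BBB:::OO::.........+WWWWWWOOOOOOOOOOOOOOOOOO++++++++++++++++++++OOO...+++++++....
27 +++++++BB:::OO::.........+++W+W+OOOOOOOOOOOOOOOOOO++++++++++++++++++++OOO...+++++......
36 +++++++BB:::OO::..........+WWWWWOOOOOOOOOOOOOOOOOO+++++++++++++++++++.OO....++++.......
45 +++++++BB:::OO:::.........+++++++OOOOOOOOOOOOOOOO++++++++++++++++++++OOO...++++........
54 +++++++BB:::OO:::........+WWWWWWWWWWWWWWWWWW+++++++++++++++++++++++++OOO...............
63 +++++++BB:::OO:::.........WWWWWWWWWWWWWWWWWWWWW++++++++++++++++++++++OOO...............
72 ++++++++BB::OOO::.........+WWWWWWWWWWWWW+WWWW+WW+++++++++++++...+++++OO................
81 ........BB:::OO::...............................................::++.OO................
90 ........BB:::OO::...............................................::::OOO................
99 ........BB:::OOOOOOOOOOOOO
[... 925 characters left out ...]
WWWWWWWWWWWWWWW+:......................:::.....WWW+.....
198 WWWWWWWWWWWWWWWWWWWW+WW+++W++WW++WW++WW++W+++W+.................+.....:::....WW........
207 WWWWWWWWWWWWWWWWWWWWWWW+++W++WW++WWO+WWO+W+O+W...............+++++++++++.....W....::::.
216 WWWWWWWWWWWWWWWWWWWWW+W+++W++WW++WWO+WWO+W+++WO.......++++++++++++++++++++.....::::.+++
225 WWWWWWWWWWWWWWWWWWWWWOWWWWWWWWWWWWWWWWWWWWWWWWO.....+++++++++++++++++++++....::::.++++W
234 WWWWWWWWWWWWWWWWWWWWWOWWWW::.WWWWWWWWW+::+WWWWO...WWW++++++++++++++++++++...::::+++++WW
243 WWWWWWWWWWWWWWWWWWWWWOW+#::##+W++WW++W+#::#:WW:..++++++++++++++++++++++++..:::.++++++WW
252 WWWWWWWWWWWWWWWWWWWWWOW##::##+W++WWO+W+#:::#.W:..+++++++++++++++++++++++......+.+++++WW
```

>>> send_rows --pt "0.0098 -0.0019 0.0001 0 0 0" --pt "0.0196 -0.0038 0 0 0 0" --pt "0.0295 -0.0057 0 0 0 0" --pt "0.0319 -0.0061 0 0 0 0" --pt "0.0147 -0.0028 0.005 0 0 0" --pt "0 0 0.02 0 0 0" --pt "-0.01 0.002 0.03 0 0 0" --pt "-0.01 0.002 0.03 0 0 0"

```text
time_s: 26.82
eef_pos: [0.5991, -0.1108, 0.1211]
eef_rot: [-0.637, 0.771, 0.001, -0.001]
wrist_force: [0.1, -0.5, -0.4]
finger_gap: 0.0297
```

```bash
python3 prof.py w22 313 |head -1; python3 asc.py w22 120 640 0 290
```

```text
26.8667 [ 0.5994 -0.1109  0.1261] [ 88.7 -59.2] [ 2.3246 -0.0202  4.7066]
0 :::::::::::::::::.++WWWWWWWWWWWWWWWWWWWWWWWWWWWWWWWWWWW+++++++++++++++++++++++++++++++.
9 :::::::::::.+WWWWWWWWWWWWWWWWWWWWWWWWWWWWWWWWWWWWWWWWWWWWWWW++++++++++++++++++++++++...
18 :::::.+++WWWWWWWWWWWWWWWWWWWWWWWWWWWWWWWWWWWWW++WWWWWWWWW+WW+++++++++++++++++++++++....
27 .................................................................+WW++++++++++++.......
36 ..BBBBBBBBBBBBBB..OOOOOOOOOOOOOOOOOOOOOOOOOOOOOOOOOOOOOOOOOOOO...+WWW++.+++++..........
45 B:::...........B::OO:::::...................................O....WW+...................
54 +++++++++++++WWB::OO:.......WWWWWWWWWWWWWWWWWWWWWWWWWWW++++OO....+.....................
63 ++++++++++++++WBB:.O:.......WWWWWWWWWWWWWWWWWWWWWW+++++++++OO..........................
72 +++++++++++++++BB::O:.......WWWWWWWWWWWWWWWWWWWWWWW++++++++OO........................::
81 ....+++++++WWWWBB::O:.......WWWWWWWWWWWWWWWWWWWWWWWWWWW++++OO.......++.........+++.::::
90 ...:.+++++++++++B::O::......WWWWWOOOOOOOOOOOO+WWWWW++++++++O.................++++.:::::
99 BBBBBB+WWWWWWWW+B::OO:..
[... 1295 characters left out ...]
WWWWWWWWWWWWWWWWW+++++++++++++.....WWWWWW.........+WWWWW
234 WWWWWWWWWWWWWWWWWWWWWWWWWW:::WWWWWWWWW+::+WWWWWW+++++++++++++....+WWWW.............WWWW
243 WWWWWWWWWWWWWWWWWWWWWWWW#::#:WWWWWWWWW+#::#:W++++++++++++++++....+WW...............+WWW
252 WWWWWWWWWWWWWWWWWWWWWWW##::##WWWWWWWWW+#:::#.++++++++++++++++....W.................+WWW
261 WWWWWWWWWWWWWWWWWWWWWW##:::##WWWWWWWWW.##::##+++++++++++++++.......:::++++++++.....+W+.
270 WWWWWWWWWWWWW+.+WWWW:#######:WWWWWWWWW+##:#####+++++..++++++.....::+++WWWWWWW+++...+...
279 WWWWWWWWWW:#####:+:#########+WWWWWWWWWW#########:.:######+++...::.+++++WWWWWWWWW+......
288 WWWWWWW+####################WWWWWWWWWW+####################:....+..++++WWWWWWWWWW......
```

Run:
```python
from st import *
w=grab("wrist","pics/w23.png");a=w["img"].astype(int)
f=lambda n,p,z:print(n,*(st(world(w,p,z))*1000).round(1).tolist())
for r in (130,150,170,190): 
    row=a[r-1:r+2].mean(0); print(r,[(u,tuple(row[u].astype(int))) for u in list(range(262,284,3))+list(range(364,382,3))])
print([(r,tuple(a[r,290:330].mean(0).astype(int))) for r in range(112,206,3)])
f("lid z.019",[(276,122),(372,122),(372,195),(270,195)],.019)
o=ctrl.observe();print(o["eef_pos"],st(o["eef_pos"]))
```

```text
130 [(262, (np.int64(133), np.int64(131), np.int64(129))), (265, (np.int64(134), np.int64(131), np.int64(129))), (268, (np.int64(135), np.int64(132), np.int64(131))), (271, (np.int64(135), np.int64(133), np.int64(131))), (274, (np.int64(154), np.int64(115), np.int64(98))), (277, (np.int64(192), np.int64(165), np.int64(151))), (280, (np.int64(187), np.int64(178), np.int64(170))), (283, (np.int64(185), np.int64(176), np.int64(169))), (364, (np.int64(192), np.int64(183), np.int64(177))), (367, (np.int64(193), np.int64(184), np.int64(178))), (370, (np.int64(151), np.int64(94), np.int64(62))), (373, (np.int64(149), np.int64(84), np.int64(40))), (376, (np.int64(149), np.int64(84), np.int64(42))), (379, (np.int64(151), np.int64(86), np.int64(43)))]
150 [(262, (np.int64(132), np.int64(130), np.int64(128))), (265, (np.int64(131), np.int64(129), np.int64(127))), (268, (np.int64(133), np.int64(130), np.int64(128))), (271, (np.int64(132), np.int64(127), np.int64(125))), (274, (np.int64(181), np.int64(116), np.int64(76))), (277, (np.int64(198), np.int64(187), np.int64(180))), (280, (np.int64(190)
[... 3061 characters left out ...]
5, (np.int64(183), np.int64(161), np.int64(145))), (178, (np.int64(183), np.int64(161), np.int64(145))), (181, (np.int64(183), np.int64(161), np.int64(145))), (184, (np.int64(183), np.int64(161), np.int64(145))), (187, (np.int64(183), np.int64(161), np.int64(146))), (190, (np.int64(189), np.int64(172), np.int64(162))), (193, (np.int64(195), np.int64(189), np.int64(183))), (196, (np.int64(189), np.int64(122), np.int64(82))), (199, (np.int64(194), np.int64(114), np.int64(56))), (202, (np.int64(189), np.int64(128), np.int64(84))), (205, (np.int64(151), np.int64(140), np.int64(121)))]
lid z.019 [151.8, -22.7] [151.8, -99.2] [91.7, -101.7] [91.7, -15.3]
[ 0.6    -0.1111  0.1245] [ 0.0893 -0.0593]
```

```bash
cat > fit.py <<'E'
from st import *
from scipy.optimize import least_squares
from scipy.spatial.transform import Rotation as Ro
def fit(w,px,z0,x0):
    def res(p):
        R=Ro.from_euler('ZY',[YAW+p[4],p[3]]).as_matrix()
        c=wd([[p[0],p[1]]])[0]; c=np.array([c[0],c[1],p[2]])
        L=np.array([[.027,.037,0],[.027,-.037,0],[-.027,-.037,0],[-.027,.037,0]])
        return (proj(w,L@R.T+c)-np.array(px)).ravel()
    r=least_squares(res,[x0[0],x0[1],z0,0,0],x_scale=[.01,.01,.01,.1,.1]); return r.x[:3]*1000,np.degrees(r.x[3:]),np.abs(r.fun).max()
E
python3 - <<'E'
from fit import *
print(fit(load("pics/w20.png"),[(264,154.5),(365,154.5),(365,229),(262,229)],.053,(-.03,.01)))
print(fit(load("pics/w23.png"),[(276,129),(369,129),(372,194.5),(274.5,194.5)],.02,(.12,-.06)))
a=load("pics/w20.png")["img"].astype(int)
for r in (165,220): print(r,[(u,a[r-1:r+2,u].mean(0).astype(int).tolist()) for u in list(range(254,272,3))+list(range(356,374,3))])
E
```

```text
(array([-31.404 ,   9.2356,  46.9358]), array([19.3323, -0.6089]), np.float64(0.4174783480218025))
(array([122.5299, -60.0382,  32.5612]), array([27.9744,  0.1931]), np.float64(0.4340571668233224))
165 [(254, [205, 203, 200]), (257, [205, 197, 192]), (260, [195, 132, 93]), (263, [201, 194, 188]), (266, [189, 180, 174]), (269, [192, 177, 165]), (356, [189, 185, 182]), (359, [189, 184, 180]), (362, [192, 178, 167]), (365, [194, 184, 175]), (368, [204, 199, 195]), (371, [138, 92, 70])]
220 [(254, [117, 115, 113]), (257, [118, 116, 113]), (260, [120, 114, 111]), (263, [186, 118, 75]), (266, [197, 187, 180]), (269, [190, 182, 176]), (356, [184, 156, 134]), (359, [166, 146, 132]), (362, [191, 175, 164]), (365, [200, 194, 191]), (368, [172, 150, 140]), (371, [126, 96, 80])]
```

O is in the orange tray, but the fit shows it tilted 28° with its rear edge just caught on the near rim. A small slow push from behind should drop it.

>>> send_rows --pt "-0.0147 0.0028 0 0 0 0" --pt "0 0 -0.035 0 0 0" --pt "0 0 -0.035 0 0 0" --pt "0 0 -0.025 0 0 0" --pt "0 0 -0.006 0 0 0" --pt "0 0 0 0 0 0" --pt "0 0 -0.003 0 0 0" --pt "0 0 0 0 0 0"

```text
time_s: 27.58
eef_pos: [0.5876, -0.1086, 0.0395]
eef_rot: [-0.637, 0.771, 0.0, -0.0]
wrist_force: [-6.3, 1.5, 20.3]
finger_gap: 0.0299
```

>>> send_rows --pt "0.0037 -0.0007 0 0 0 0" --pt "0.0037 -0.0007 0 0 0 0" --pt "0.0018 -0.0004 0 0 0 0" --pt "0.0018 -0.0004 0 0 0 0" --pt "0.0018 -0.0004 0 0 0 0" --pt "0.0018 -0.0004 0 0 0 0" --pt "0 0 0 0 0 0"

```text
time_s: 28.17
eef_pos: [0.5996, -0.1112, 0.0381]
eef_rot: [-0.637, 0.771, -0.0, -0.0]
wrist_force: [-0.2, -0.4, 2.4]
finger_gap: 0.0297
```

```bash
python3 prof.py w24 313 |head -1; python3 asc.py w24 200 420 60 250 6 6
```

```text
28.2167 [ 0.5996 -0.1111  0.038 ] [ 88.9 -59.4] [0.1985 0.8124 3.5439]
60 ::.........+WWWWWWWWWWWWWWWWWWWWWWWWW
66 ::..........WWWWWWWWWWWWWWWWWWWWWWWWW
72 ::..........WWWWWWWWWWWWWWWWWWWWWWWWW
78 ::..........WWWWWWWWWWWWWWWWWWWWWWWWW
84 ::..........WWWWWWWOOOOOOOOOOOOOOOOOO
90 ::..........WWWWWWWOOOOOOOOOOOOOOOOOO
96 ::..........WWWWWWWOOOOOOOOOOOOOOOOOO
102 ::..........WWWWWWWOOOOOOOOOOOOOOOOOO
108 :::.........WWWWWWWOOOOOOOOOOOOOOOOOO
114 :::.........WW+++++OOOOOOOOOOOOOOOOOO
120 :::................OOOOOOOOOOOOOOOOOO
126 :::.................OOOOOOOOOOOOOOOOO
132 O::.....OWWWWWWWWWWWWWWWWWWWWWWW.OOOO
138 O::.....OWWWWWWWWWWWWWWWWWWWWWWW.OOOO
144 O::.....OWWWWWWWWWWW+WWWWWW+WW+W.OOOO
150 O::.....OW+++WO.++O+W+++WO+++O+W.OOOO
156 O::.....OW+++WO.++O+W+++WO+++O+W.OOOO
162 O::.....+W++++O.++O+W+++WO+++O+W.OOOO
168 O::.....+W+.+WO.++O+W+O+WO+++O+W.OOO.
174 O:::....WW+++W+++W++W+++W++++++W+O...
180 O:::....WWWWWWWWWWWWWWWWWWWWWWWW+O...
186 O:::....WWWWWWWWWWWWWWWWWWWWWWWW+O...
192 OO::...OWWWWWWWWWWWWWWWWWWWWWWWW+O...
198 OO::...OWWO.WWO+W+O+W+++W+++WO+W+O...
204 OO::...OWWO.+WO.W+O+W+++W+++WO+++O...
210 OO::...OWWO.WWO.W+O+W+O+W+++WO+++O...
216 OO::...OWWO.WWO.W+O+W+O+W+++WO+++O...
222 OO:::::OWWO+WWO+W+O+W+O+W+O+W++++O:::
228 OO:::::OWWWWWW+++++++++++++......O:::
234 OOOOOOOOOOOOO::OOOOOOOOOOO::OOOOOOOOO
240 OOOOOOOOOOOO::#OOOOOOOOOO#::OOOOOOOOO
246 .OOOOOOOOO##::#O.......OO##::#:......
```

```bash
cat > edges.py <<'E'
from fit import *
import sys
def edges(w,r0,r1,u0,uc,u1):
    a=w["img"].astype(float); out=[]
    for r in (r0,r1):
        g=a[r-2:r+3].mean(0); rb=g[:,0]-g[:,2]; out.append([int(v) for v in rb[u0:uc:2]]+['|']+[int(v) for v in rb[uc:u1:2]])
    return out
if __name__=="__main__":
    n=sys.argv[1]; r0,r1,u0,ua,ub,u1=map(int,sys.argv[2:]); w=load("pics/%s.png"%n); a=w["img"].astype(float)
    for r in (r0,r1):
        g=a[r-2:r+3].mean(0); print(r,[(u,int(g[u].mean()),int(g[u,0]-g[u,2])) for u in list(range(u0,ua,2))+list(range(ub,u1,2))])
E
python3 edges.py w24 138 218 238 258 384 408
python3 - <<'E'
from st import *
a=load("pics/w24.png")["img"].astype(int)
print([(r,a[r,300:318].mean(0).astype(int).tolist()) for r in list(range(122,136,2))+list(range(220,244,2))])
E
```

```text
138 [(238, 142, 5), (240, 141, 4), (242, 142, 4), (244, 142, 5), (246, 142, 7), (248, 140, 57), (250, 134, 123), (252, 183, 45), (254, 209, 10), (256, 202, 6), (384, 194, 15), (386, 194, 15), (388, 196, 8), (390, 199, 8), (392, 189, 10), (394, 165, 25), (396, 105, 100), (398, 98, 115), (400, 99, 116), (402, 99, 115), (404, 99, 115), (406, 98, 117)]
218 [(238, 136, 4), (240, 137, 5), (242, 137, 15), (244, 136, 95), (246, 140, 118), (248, 197, 27), (250, 211, 7), (252, 202, 5), (254, 195, 9), (256, 192, 24), (384, 157, 41), (386, 161, 34), (388, 186, 29), (390, 191, 27), (392, 194, 14), (394, 191, 5), (396, 165, 8), (398, 151, 16), (400, 120, 72), (402, 107, 93), (404, 131, 21), (406, 137, 4)]
[(122, [151, 140, 134]), (124, [149, 139, 133]), (126, [149, 138, 131]), (128, [162, 131, 116]), (130, [199, 188, 180]), (132, [210, 205, 201]), (134, [210, 205, 202]), (220, [194, 172, 153]), (222, [194, 172, 153]), (224, [194, 172, 154]), (226, [199, 179, 163]), (228, [194, 179, 168]), (230, [166, 159, 153]), (232, [163, 154, 147]), (234, [158, 112, 87]), (236, [162, 94, 48]), (238, [161, 92, 46]), (240, [147, 83, 40]), (242, [152, 85, 40])]
```

Run:
```python
from fit import *
print("flat ref",fit(load("pics/w20.png"),[(261,153),(370,153),(367,229),(265.5,229)],.053,(-.03,.01)))
for rr in (226,229,233): print(fit(load("pics/w24.png"),[(252.5,129.5),(393.5,129.5),(398,rr),(246.5,rr)],.02,(.12,-.06)))
w=load("pics/w24.png");d=grab("side","pics/d24.png")
c=np.zeros((600,800,3),np.uint8);c[:260,:500]=w["img"][:260,100:600]
c[262:592,:396]=cv2.resize(d["img"][100:200,200:320],(396,330),interpolation=cv2.INTER_CUBIC)
cv2.imwrite("pics/c24.png",c[:,:,::-1])
```

```text
flat ref (array([-30.1681,   7.7354,  54.0036]), array([ 1.8027, -0.2674]), np.float64(0.6985448059833175))
(array([126.775 , -59.8004,  27.2928]), array([33.0972, -0.1565]), np.float64(2.266429715791446))
(array([125.9758, -59.8001,  28.1913]), array([30.1492, -0.156 ]), np.float64(1.411368040569812))
(array([124.9493, -59.7987,  29.5965]), array([26.3597, -0.1544]), np.float64(0.4106673916352577))
```

View pics/c24.png

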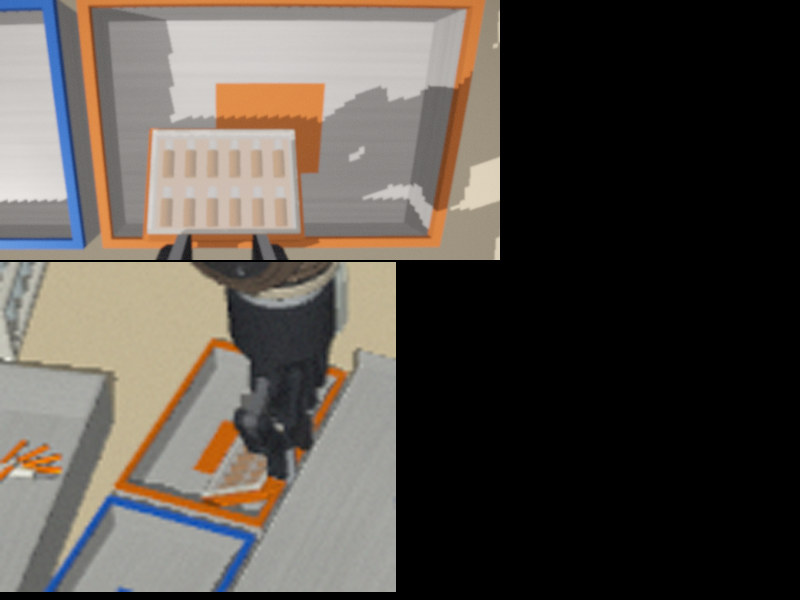

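>>> send_rows --pt "0.0018 -0.0004 0 0 0 0" --pt "0.0018 -0.0004 0 0 0 0" --pt "0.0018 -0.0004 0 0 0 0" --pt "0.0018 -0.0004 0 0 0 0" --pt "0 0 0 0 0 0" --pt "0 0 0 0 0 0"

```text
time_s: 28.77
eef_pos: [0.6053, -0.1123, 0.0381]
eef_rot: [-0.637, 0.771, 0.0, -0.0]
wrist_force: [-0.3, -0.2, -0.3]
finger_gap: 0.0298
```

```bash
python3 prof.py w25 300 320; python3 asc.py w25 210 410 96 250 5 6
```

```text
28.8167 [ 0.6052 -0.1123  0.0381] [ 94.7 -59.5] [-1.0584 -0.2835 -0.3913]
300 g9:0-3 O:4-20 g9:22-30 W:34-121 g9:126-131 O:132-137 W:139-234 g7:238-245 O:246-258 g9:259-261
320 g9:0-3 O:4-20 g9:22-30 W:34-93 O:94-137 W:139-234 g7:238-245 O:246-258 g9:259-261
96 :...........WWWWWWWWWOOOOOOOOOOOOOOOOOOO
102 :...........WWWWWWWWWOOOOOOOOOOOOOOOOOOO
108 :...........+WWWWWWWWOOOOOOOOOOOOOOOOOOO
114 :............WWWWWWWWOOOOOOOOOOOOOOOOOOO
120 :............+WWWW+W+OOOOOOOOOOOOOOOOOOO
126 :....................OOOOOOOOOOOOOOOOOOO
132 :.......OOOOOOOOOOOOOOOOOOOOOOOOOOOOOOOO
138 ::......OWWWWWWWWWWWWWWWWWWWWWWWWWWWWOOO
144 ::......OWWWWWWWWWWWWWWWWWWWWWWWWWWWWOOO
150 ::......OWWWWWWWWWWWWWWWWWWWWWWWWWWWWOOO
156 ::......OWWW+WWW+WWWWWWWW+WWW+WWW+WW+OOO
162 ::......OWWW+WWW+WWWO+WWO+WWO+WWO+WW+OOO
168 ::......OWWW+WWW++WWO+WWO+WWO+WWO+WW+OOO
174 ::......OWWW+WWW++WWO+WWO+WWO+WWO+WWOOOO
180 ::......OWWWWWWWWWWWWWWWWWWWWWWWWWWWOO..
186 ::......OWWWWWWWWWWWWWWWWWWWWWWWWWWWO...
192 :::......WWWWWWWWWWWWWWWWWWWWWWWWWWWO...
198 :::......WWWWWWWWWWWWWWWWWWWWWWWWWWWO...
204 :::......WWW++WW++WWW+WWO+WWO+WWO+WWO...
210 :::......OWW++WWO+WWO+WWO+WWO+WWO+WW....
216 :::......OWWO+WWO+WWO+WWO+WWO+WWO+WWO...
222 :::......OWWW+WWW+WWW+WWW+WWW+WWWWWW....
228 O::......OWWWWWWWWWWWWWWWWWWWWWWWWWW....
234 O:::::::::...::::...........::::....::::
240 O::::::::::::::#:::::::::::::#::::::::::
246 OOOOOOOOOO##:::#OOOOOOOOOOOOO#:::##OOOOO
```

>>> send_rows --pt "0 0 0.03 0 0 0" --pt "0 0 0.04 0 0 0" --pt "0 0 0.025 0 0 0" --pt "-0.0436 0.0027 0 0 0 0" --pt "-0.0436 0.0027 0 0 0 0" --pt "-0.0436 0.0027 0 0 0 0" --pt "-0.0436 0.0027 0 0 0 0" --pt "0 0 0 0 0 0"

```text
time_s: 29.48
eef_pos: [0.4597, -0.1024, 0.1142]
eef_rot: [-0.636, 0.771, 0.002, -0.001]
wrist_force: [0.9, -0.5, 1.1]
finger_gap: 0.0297
```

```bash
python3 prof.py w26 300 |head -1; python3 asc.py w26 220 430 140 250 5 6;python3 edges.py w26 165 215 250 280 350 390
```

```text
29.5333 [ 0.4631 -0.1032  0.1146] [-46.6 -77.5] [0.9218 0.5331 0.4281]
140 WWWWWWWWWWW..::::::::::::::::::::::.++::::
146 WWWWWWWWWBB::BB:BB:BBB:BB:BBB:BB:::.++::::
152 WWWWWWWWW+WWWWWWWWWW+++WWWWWWWW+:::+++::..
158 WWWWWWWWW++++++++++++++++++++++W:::++::...
164 WWWWWWWWW+++W++W++W+++W++W+++++W:::.+:...:
170 WWWWWWWWWB++W++W++W+++W++W+++W+W:::++:..::
176 WWWWWWWWW+++W++W++W+++W++W+++W++:::++..+::
182 WWWWWWWWW+W+W++W++W+++W++W++W+++:::++WW+::
188 WWWWWWWW++W+W++W++++++W++W++W+++:::+++WW++
194 WWWWWWWWW+W+W++W+++W++W++W++W++.::.++++WWW
200 WWWWWWWWW+++W++W++++++W++W++++W.::.+++++++
206 .........BW+++++++++++++++++++W::::.......
212 ::::..:::BW+++++++++++++++++++W:::::::::::
218 ::::::::::W+++++++++++++++++++W:::::::::::
224 ::::::::::+++++++++++++++++++++:::::::::::
230 ::::::::::::::::::::::::::::::::::::::::::
236 :::::::::::::#::::::::::::#:::::::::::::::
242 ++++++++.::::#:+++++++++++:#::::.+++++++++
248 ++++++++##:::#.+++++++++++:#:::##+++++++++
165 [(250, 198, 6), (252, 197, 5), (254, 196, 6), (256, 196, 6), (258, 196, 6), (260, 196, 5), (262, 195, 4), (264, 168, -30), (266, 138
[... 275 characters left out ...]
-8), (372, 183, -7), (374, 193, 4), (376, 205, 7), (378, 166, -8), (380, 88, -61), (382, 111, -7), (384, 118, 4), (386, 118, 5), (388, 119, 4)]
215 [(250, 119, 4), (252, 119, 4), (254, 120, 5), (256, 119, 4), (258, 119, 5), (260, 119, 4), (262, 120, 5), (264, 119, 4), (266, 122, -24), (268, 119, -95), (270, 180, -12), (272, 200, 7), (274, 187, 2), (276, 183, -8), (278, 182, -10), (350, 183, -9), (352, 182, -10), (354, 182, -10), (356, 182, -10), (358, 182, -10), (360, 182, -10), (362, 182, 1), (364, 182, 3), (366, 183, -8), (368, 181, -10), (370, 183, -7), (372, 193, 5), (374, 204, 7), (376, 153, -14), (378, 92, -50), (380, 115, 0), (382, 119, 4), (384, 118, 5), (386, 118, 3), (388, 118, 4)]
```

>>> send_rows --pt "0.0037 -0.0007 -0.025 0 0 0" --pt "0 0 -0.025 0 0 0" --pt "0 0 -0.012 0 0 0" --pt "0 0 -0.004 0 0 0" --pt "0 0 -0.001 0 0 0" --pt "0 0 -0.001 0 0 0" --pt "0 0 0 0 0 0"

```text
time_s: 30.12
eef_pos: [0.469, -0.1044, 0.0603]
eef_rot: [-0.637, 0.771, -0.0, 0.0]
wrist_force: [0.0, -0.4, 0.2]
finger_gap: 0.0301
```

>>> send_rows --pt "0 0 -0.0005 0 0 0" --pt "0 0 -0.0005 0 0 0" --pt "0 0 -0.0005 0 0 0" --pt "0 0 -0.0005 0 0 0" --pt "0 0 0 0 0 0"

```text
time_s: 30.53
eef_pos: [0.4687, -0.1043, 0.0583]
eef_rot: [-0.637, 0.771, -0.0, 0.0]
wrist_force: [0.6, -0.0, 0.4]
finger_gap: 0.0302
```

>>> send_rows --pt "0 0 -0.0006 0 0 0" --pt "0 0 -0.0006 0 0 0" --pt "0 0 -0.0006 0 0 0" --pt "0 0 -0.0006 0 0 0" --pt "0 0 0 0 0 0"

```text
time_s: 30.95
eef_pos: [0.4686, -0.1042, 0.0562]
eef_rot: [-0.637, 0.771, 0.0, -0.0]
wrist_force: [0.1, -0.7, 0.3]
finger_gap: 0.0299
```

>>> send_rows --pt "0 0 -0.0005 0 0 0" --pt "0 0 -0.0005 0 0 0" --pt "0 0 -0.0005 0 0 0" --pt "0 0 0 0 0 0"

```text
time_s: 31.28
eef_pos: [0.4686, -0.1043, 0.0551]
eef_rot: [-0.637, 0.771, 0.0, -0.0]
wrist_force: [1.0, 0.8, 0.5]
finger_gap: 0.0301
```

>>> send_rows --pt "0 0 -0.0005 0 0 0" --pt "0 0 -0.0005 0 0 0" --pt "0 0 -0.0003 0 0 0" --pt "0 0 0 0 0 0"

```text
time_s: 31.62
eef_pos: [0.4687, -0.1043, 0.0544]
eef_rot: [-0.637, 0.771, -0.0, 0.0]
wrist_force: [-2.5, 0.3, 5.9]
finger_gap: 0.0298
```

>>> send_rows --pt "0.0022 0.0031 0 0 0 0" --pt "0.0051 0.0073 0 0 0 0" --pt "0.0073 0.0105 0 0 0 0" --pt "0.0073 0.0105 0 0 0 0" --pt "0.0073 0.0105 0 0 0 0"

```text
time_s: 32.03
eef_pos: [0.4926, -0.0703, 0.0544]
eef_rot: [-0.637, 0.771, -0.0, 0.0]
wrist_force: [-0.8, -1.7, 5.7]
finger_gap: 0.0298
```

>>> send_rows --pt "0.0073 0.0105 0 0 0 0" --pt "0.0073 0.0105 0 0 0 0" --pt "0.0073 0.0105 0 0 0 0" --pt "0.0073 0.0105 0 0 0 0" --pt "0.0073 0.0105 0 0 0 0" --pt "0.0073 0.0105 0 0 0 0"

```text
time_s: 32.53
eef_pos: [0.5276, -0.0197, 0.0544]
eef_rot: [-0.637, 0.771, -0.0, 0.0]
wrist_force: [-1.5, -1.7, 6.1]
finger_gap: 0.03
```

>>> send_rows --pt "0.0073 0.0105 0 0 0 0" --pt "0.0073 0.0105 0 0 0 0" --pt "0.0073 0.0105 0 0 0 0" --pt "0.0073 0.0105 0 0 0 0" --pt "0.0044 0.0063 0 0 0 0" --pt "0.0028 0.0042 0 0 0 0" --pt "0 0 0 0 0 0"

```text
time_s: 33.12
eef_pos: [0.557, 0.0226, 0.0544]
eef_rot: [-0.637, 0.771, -0.0, 0.0]
wrist_force: [0.6, 2.6, 5.7]
finger_gap: 0.0302
```

```bash
python3 prof.py w27 300 |head -1; python3 asc.py w27 100 520 0 250 5 8;python3 edges.py w27 185 225 226 262 384 414
```

```text
33.1667 [0.5569 0.0224 0.0544] [21.7 63.7] [1.3014 1.8059 5.4665]
0 ++++++W+++W+++WW++WW+++WW.BBBBBBBBBBBBBBB+++++++++++++++++++++BBB:::OOO...OOOWWWWWWW
8 ++W+++W+++WW++WW+++W+++WW.:BBBBBBBBBBBBBBWWWWWWWWWWWW+++++++++BBB::.OOO..:OOOW+W+++W
16 ++W+++WW++WW++WW+++W+++WW+:BBBBBBBBBBBBBB+++++++++++++++++++++BBB::.OOO...OO+W++++++
24 ++WW++WW++WW+++W+++WW++WW+:BBBBBBBBBBBBBBWWWWWWWWWWWWWWW++++++BB.::.OOO...OO+WO+++OO
32 ++WW++WW+++W+++WW++WW++WW+:BBBBBBBBBBBBBB+++++W+++++++++++++++BB:::.OOO..:OO++O+++O+
40 +++W+++W+++WW++WW++WWWWWWW:BBBBBBBBBBBBBBWWWWWWWW+++++++++++++BB:::.OOO..:OOW+O+++O+
48 W++WW++WW++WW++WW+WWWWWWWW:BBBBBBBBBBBBBB+WWWWWWWWW+++++++++++BB:::.OO...OOOW+++++++
56 WW+++++++++W+++WWWWWWWWWWW:BB.......++WWWWWWWWWWWWWW+++++++++.BB:::.OO...OOOWWW+++W+
64 WW+++++++++++++W+WWWWWWWWW:BB.......+WWWWWWWWWWWWWWWWWW++++++.BB:::OOO...OO+WWW++WW+
72 WW+++++++++++WWWWWWWWWWWWW.BB.....+WWWWWWWWWWWWWWWWWWWWWWWW++BBB:::OOO...OO+WO+++O++
80 WWWWWWWWWWWWWWWWWWWWWWWWWW.BB....+W+W+W++++++++++++++++++++++BBB::.OOO..:OO++O+++O++
88 :BBBBBBBBBBBBBBBBBBBBBBBBBBBB...............................+BBB:
[... 2154 characters left out ...]
 -10), (392, 149, -10), (394, 148, -10), (396, 148, -10), (398, 141, -20), (400, 106, -56), (402, 89, -72), (404, 122, -8), (406, 128, 4), (408, 128, 5), (410, 128, 5), (412, 127, 4)]
225 [(226, 193, 5), (228, 194, 6), (230, 194, 6), (232, 194, 5), (234, 194, 6), (236, 194, 6), (238, 194, 5), (240, 194, 5), (242, 193, 5), (244, 182, -15), (246, 139, -94), (248, 191, -22), (250, 218, 7), (252, 210, 8), (254, 200, 7), (256, 195, -4), (258, 193, -10), (260, 193, -9), (384, 195, -6), (386, 193, -9), (388, 193, -9), (390, 197, 3), (392, 197, 8), (394, 195, 8), (396, 177, 2), (398, 115, -47), (400, 100, -46), (402, 125, 2), (404, 126, 5), (406, 126, 5), (408, 126, 5), (410, 126, 4), (412, 126, 5)]
```

Run:
```python
from st import *
w=load("pics/w27.png");a=w["img"].astype(int)
f=lambda n,p,z:print(n,*(st(world(w,p,z))*1000).round(1).tolist())
for r in (60,76): print(r,[(u,a[r-1:r+2,u].mean(0).astype(int).tolist()) for u in list(range(222,252,3))+list(range(384,420,3))])
f("R base",[(242,180),(403,180)],.048)
f("R base row225",[(245.5,225),(401,225)],.05)
f("B right edge",[(244,76)],.014); f("tray right inner rim",[(406,76)],.032); f("tray right floor",[(399,76)],.004);f("near rim in/out",[(300,111),(300,119)],.032);f("deck edge",[(350,128)],.04)
```

```text
60 [(222, [194, 191, 189]), (225, [195, 195, 198]), (228, [210, 206, 201]), (231, [122, 119, 114]), (234, [101, 101, 107]), (237, [43, 74, 130]), (240, [39, 67, 121]), (243, [57, 69, 102]), (246, [130, 128, 127]), (249, [133, 131, 129]), (384, [193, 190, 187]), (387, [191, 188, 185]), (390, [192, 189, 186]), (393, [191, 188, 186]), (396, [191, 188, 185]), (399, [179, 175, 173]), (402, [168, 165, 163]), (405, [168, 165, 163]), (408, [118, 131, 169]), (411, [59, 109, 187]), (414, [61, 112, 190]), (417, [61, 110, 189])]
76 [(222, [196, 192, 190]), (225, [192, 192, 196]), (228, [210, 206, 202]), (231, [167, 163, 157]), (234, [108, 105, 102]), (237, [59, 80, 128]), (240, [41, 73, 129]), (243, [37, 59, 104]), (246, [126, 125, 126]), (249, [137, 134, 132]), (384, [196, 193, 190]), (387, [195, 193, 190]), (390, [196, 193, 190]), (393, [196, 192, 189]), (396, [194, 192, 189]), (399, [174, 172, 168]), (402, [170, 167, 164]), (405, [165, 163, 164]), (408, [79, 111, 175]), (411, [60, 110, 189]), (414, [58, 111, 190]), (417, [70, 113, 185])]
R base [57.9, 103.8] [57.9, 23.4]
R base row225 [34.8, 103.0] [34.9, 23.3]
B right edge [110.9, 107.9]
tray right inner rim [108.7, 21.1]
tray right floor [112.1, 18.0]
near rim in/out [91.3, 75.3] [87.3, 75.4]
deck edge [83.0, 49.8]
```

>>> send_rows --pt "0.0098 -0.0019 0 0 0 0" --pt "0.0221 -0.0043 0 0 0 0" --pt "0.0344 -0.0066 0 0 0 0" --pt "0.0393 -0.0076 0 0 0 0" --pt "0.0196 -0.0038 0.004 0 0 0" --pt "0 0 0.02 0 0 0" --pt "-0.015 0.003 0.03 0 0 0" --pt "-0.02 0.004 0.03 0 0 0"

```text
time_s: 33.83
eef_pos: [0.6284, 0.0081, 0.1207]
eef_rot: [-0.636, 0.771, 0.001, -0.001]
wrist_force: [0.3, 0.5, -0.5]
finger_gap: 0.03
```

>>> send_rows --pt "0 0 0 0 0 0" --pt "0 0 0 0 0 0" --pt "0 0 0 0 0 0"

```text
time_s: 34.08
eef_pos: [0.6284, 0.0081, 0.1209]
eef_rot: [-0.637, 0.771, 0.0, -0.0]
wrist_force: [0.5, 0.2, 0.1]
finger_gap: 0.0301
```

```bash
python3 prof.py w28 300 |head -1; python3 asc.py w28 120 500 0 270 5 7;python3 edges.py w28 140 180 250 290 350 390
```

```text
34.1333 [0.6284 0.008  0.1204] [94.6 63.1] [-0.2239  0.5683 -0.5149]
0 ::OO.:++.....+++++++++++++++++++++++++++++.:::::::::::::::::::..++++++++++++
7 O.OO.:.++....++++++++++++++++++++++..::::::::::::::::::..+++WWWWWWW+++++++++
14 .O.:::+++++..++++++++++++++++.::::::::::::::::::..+WWWWWWWWWWWWWWWWWWWWW++++
21 .++...+++++..++++++++++.:::::::::::::::::..++WWWWWWWWWWWWWWWWWWWWWWWWWWWWWWW
28 ..++.+++++++++++..:::::::::::::::::.+++WWWWWWWWWWWWWWWWWWWWWWWWWWWWWWWWWWWWW
35 ..++++++++..::::::::::::::::::...............................++.............
42 ++++..::::::::::::::::::....................................................
49 :::::.BBBBBBBBBBBBBBBBBBBBBBBBBBBBBBBBBBBBBBBBBBBBBBBB...OOOOOOOOOOOOOOOOOOO
56 :::BBB::::::::......................................BB.:.OO::::.............
63 :::BB::::.......+WWWWWWWWWWWWWWWWWWWWWWWWWWWWWWWWWW+BB.:.OO.....++++++++++++
70 WWWWBB:::.......+WWWWWWWWWWWWWWWWWWWWWWWWWWWWWWWWWW+BB.:.O......+++++++++++.
77 WWWWBB:::........+WWWWWWWWWWWWWWWWWWWWWWWWWWWWWWWWW+BB.:OO......++++++++++..
84 WWWWBB:::........++++WWWWWWW+....+WWWWWWWWWWWWWWWWW+BB.:OO......++++++
[... 2702 characters left out ...]
3), (384, 122, -132), (386, 133, -70), (388, 137, 23)]
180 [(250, 197, -7), (252, 197, 0), (254, 197, 3), (256, 199, -4), (258, 214, 4), (260, 187, 8), (262, 116, -6), (264, 87, -77), (266, 75, -85), (268, 98, -29), (270, 128, 3), (272, 130, 5), (274, 130, 3), (276, 121, -23), (278, 137, -69), (280, 200, -4), (282, 203, 5), (284, 197, -7), (286, 196, -9), (288, 195, -2), (350, 196, -10), (352, 196, -10), (354, 195, -10), (356, 196, -9), (358, 195, 1), (360, 195, 0), (362, 196, -9), (364, 195, -9), (366, 204, 3), (368, 209, 8), (370, 154, -16), (372, 102, -43), (374, 129, 2), (376, 163, -9), (378, 128, -101), (380, 121, -133), (382, 122, -131), (384, 134, -67), (386, 139, 22), (388, 130, 24)]
```

All three look flat in their trays: the lids narrow towards the rear just as the flat reference does, and wall shows between each lid and its near rim. I'll lift clear, check the bystanders numerically and hand in.

>>> send_rows --pt "-0.02 0 0.04 0 0 0" --pt "-0.03 0 0.04 0 0 0" --pt "-0.03 0 0.03 0 0 0" --pt "0 0 0 0 0 0" --pt "0 0 0 0 0 0"

```text
time_s: 34.55
eef_pos: [0.5644, 0.0079, 0.2098]
eef_rot: [-0.637, 0.771, -0.001, 0.0]
wrist_force: [-0.4, 0.2, -0.2]
finger_gap: 0.0299
```

```bash
python3 - <<'E'
from st import *
d=grab("side","pics/d30.png")["img"].astype(int); e=load("pics/d0.png")["img"].astype(int)
for n,(x0,x1,y0,y1) in dict(vial=(288,302,222,248),tape=(334,352,135,153),bowl=(328,368,108,136),jar=(280,307,86,124),bottle=(208,244,222,278),carton=(250,290,262,325)).items():
    print(n,np.abs(d-e)[y0:y1,x0:x1].mean().round(1))
w=grab("wrist","pics/w30.png")
print(ctrl.observe()["time_s"],ctrl.observe()["wrist_force"])
print(ctrl.close_job())
E
python3 asc.py w30 0 640 0 300 8 10
```

```text
vial 8.6
tape 4.1
bowl 3.2
jar 92.4
bottle 9.7
carton 3.4
34.65 [-0.1544  0.4964 -0.4573]
the job is handed in; nothing more can be done
None
0 :::::::::::+++.::::::BBBBB::::::::::::::::::B.OO:::..::::::::::::OOOOO:.++++++.:
10 :::::::...:::::::::::B::...+++++++++++++++++B.O...+++++++++++++++++..O:...++.:::
20 .::..:::::::::::.++++B::...+++++++++++++++++B.O...+++++++++++++++++..O::::::::::
30 :::::::::::.++++++++++::...++++++...++++++++B.O...+++++++++++++++++..O...:::....
40 ::::::::..++++++++++++::.....++:::BBB+++++++B.O...+++OOOOOOO+++++++:O:.........+
50 ::::......++++++++++++B:........BBBBBB++++++B.O...+++OOOOOOO+++++++:O.........++
60 :::........+++++++++++B++++++++++B++WWWWWWW.B.O..O+++OO++.OO+++++:::O........+++
70 :..........+++++++++..B+++WW++W++B+WWWWWWWW+B.O..W++++++++OO++++::::O...++++++++
80 .........::.+++++.....B.++W++WW+WB+WWWWWWWW+B.O.:+++++++++OO++++...:O.++++....++
90 ..........::::........B:++++++W++B.WWWWWWWW.B.O.:W+++++++W.++++++++O..++++++++++
100 BBBB::::::::::::::::..::+++++++++:.++WWWWWW.B.O.:++++++++W.++++++++O.+++++++++++
110 BBBBB:::::::::::::::...::.....
[... 880 characters left out ...]
++++...+...:++WWWWW+
220 ++++WWWWWWWWWWWWW::::.+:.:O:..+++W++++++++++++++++++++++++++++.+W+:+..::.+++++++
230 ++++WWWWWWWWWWWWW+::+WW.::O:+++++++.++++++++..++++++++++++++++W.+W++.+:::..+++++
240 .....WWWWWWWWWWWWW++WWW+W+.++++++:::.+++++++#::+++++++++++++++W++W+++++:::....++
250 ......WWWWWWWWW+.+WWWWW+..++....##:#:.......#::#..................++++++.:..+++.
260 ......+WWWWW+....++WWWW+:......:#::##......:##:##:::::::::::::::::.++++++++++...
270 .......+W+........+WWWW.:#::::######::::::::######:::::::::::::::::++++++++.....
280 ..................+++.:#############++++++++########:#####+++++++++++++++.......
290 ...................+################WWWWWWWW.###############++++++++++++........
```

The job is handed in at about 34.7 s. My last wrist image reads as both blue cassettes side by side in the blue tray and the orange one in the orange tray. All three appear flat, right way up and inside the rims. That image I checked only numerically and as a text map, because I had used up the 12 picture views.

- **First blue cassette:** it fell in steeply and stood upright on its front edge. I pushed it forward standing and used the fingers to tip it back, so it came down partly supported and then dropped the last bit. I then nudged it to the tray's left wall.
- **Orange cassette:** I slid it off with light lid friction. Its rear edge caught on the tray's near rim, and one small push from behind dropped it flat.
- **Second blue cassette:** it went in cleanly in one slide, lying flat beside the first.

**Forces:** touch-downs on the lids read up to about 13 N and sliding up to about 9 N. The fingertips once pressed the bare deck with about 20 N.

**Bystanders:** before-and-after comparison from the side camera showed the vial, tape, bowl, bottle and carton essentially unchanged. The jar's patch differed strongly. I think the arm was blocking that view, and the arm never went near the jar, but I did not confirm it separately.

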